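# Clear the tile trimming station and lay the next tile

## Robot

A 6-joint arm with a two-finger parallel gripper is mounted at the origin on the work surface. World frame = base frame: x ahead of the robot, y to its left, z up, the work surface at z = 0. Lengths are in m, angles in degrees, forces in N, time in s.
With the tool pointing down it reaches from about 0.35 to 0.875 m from the base axis. Payload 4.2 kg.
Tool frame: the origin (TCP) lies at the very end of the fingers, on their centre line; the grasp point (between the pads) lies r.pinch_z behind it (r.pinch_z is the distance from the TCP to the grasp point, in m); y points along the fingers, z is the direction in which the jaws open and shut, and the axes are right-handed (so a half turn about y gives the same grasp; the last joint's range is limited). The gripper opens to 87 mm and grips with 3 to 60 N. Pads are 19 mm wide; open, the fingers measure 117 mm over their backs; the gripper's body (75 mm by 190 mm) begins 51 mm behind the grasp point.
Start: joints at [-57.892, 22.042, 0.453, 0, -68.411, -14.817], TCP at [0.186, -0.597, 0.223] pointing down, gripper open.
Joint ranges: [-179.83, 179.83], [-69.29, 118.12], [-61.27, 80.66], [-181.25, 117.63], [-171.15, -9.14], [-177.46, 177.46]. Speed limits (degrees/s): [159.86, 159.86, 180, 180, 180, 180].

## Interface

Orientations are given as a 3x3 rotation matrix whose columns are the frame's x, y, z axes.
In Python, from station import sense, capture, camera_params, r gives the robot as it stands.
- The arm moves only by the tool move_arm, never from a script. Its argument "increments" is text: rows parted by semicolons, each of 7 numbers parted by spaces: the closure, from -1 (fully open) to 1 (shut), so that 0 is half open, then the shift along the tool's x, y, z in m, then the turn, a rotation vector about the tool's x, y, z in rad. In form: hand x y z wx wy wz; .... A call has 1 to 8 rows; each row is the pose to reach, as a shift and turn from the pose commanded when the call began, along the tool's axes at that moment; what a row does not reach only later rows make up. A row lasts 1/10 s, in which the tool goes at most 50 mm and 8.59 degrees, less where a joint would pass 70% of its speed; a pose out of reach is approached as far as the arm can. A call with a gripper value outside its range is refused whole. The fingers move at their own pace and stop on an object; the grip force is fixed at half the most. Time passes only in rows, so rows that repeat a pose let the fingers close. It gives the time, the measured TCP pose, the force and the opening at its end, in the units of the state.
- sense(): the state, without advancing time (a new reading comes with each control period).
- capture(name): name is "scene" or "top" or "wrist"; returns (picture, depth): 384x512x3 uint8, red, green, blue; 384x512 float32, m along the optical axis (not along the pixel's ray), 0 where there is no reading.
- camera_params(name): a dict with "fx", "fy", "cx", "cy" (pixels), "xyz" and "orientation" of the camera in the world. Camera axes: x right, y down, z forward; pixel columns grow to the right and rows downward; lengths in m; the calibration is good to about 2 mm. A picture is of the moment at which its call begins: read the wrist's pose just before it. camera_params takes no time and is no camera call; for the wrist camera it gives the pose at the moment of the call.
- r.finish_job(): hands the job in, once; it reports no verdict.
The state is a dict: "time_s": time; "joints": joint angles; "joint_velocities": joint speeds; "effort": joint torques, N m; "tcp_pos": TCP position; "ee_rot": TCP orientation; "wrist_force": force on the tool from outside, world axes, zero at the start; "moment": the same for the moment, N m; "gripper_width": opening from 0.0 (shut) to 1.0 (fully open).
Only numpy, scipy, OpenCV 4.12 (cv2) and the standard library are available. Lean on these libraries where they do the work, as an engineer would, in place of code of your own. Each camera call takes 0.05 s, during which the arm holds its last target.

## Task

Clear the trimming station for the next tile: pull the waste shutter fully open, wipe every tile chip off the deck into the waste slot with the beech block (the chips are sharp, so move them only with the block and keep the fingers off them), then push the shutter fully shut again. Put the block back on its rubber mat, standing flat, and lay the loose tile flat on the cleared deck, glaze up, with its long edge pushed snug along the rear fence. Leave the spatula and the box of leveller clips where they are.

Things in the scene. Friction and masses are not known exactly. Their poses are not given: they have to be found in the camera images.
- station: Tile trimming station fixed to the bench, 222 mm (its x) by 373 mm (its y). Origin: on the bench, under the middle of the deck's width. x points away from the robot to the rear fence, y along the fence to the waste slot, z up. Its flat steel deck is 100 mm above the bench and spans x -100 to 100, y -150 to 130 mm.
- fence (a point): Foot of the aluminium rear fence, on the deck at station x = 100, y = -10 mm. The fence's inner face is at x = 100 mm over the whole length of deck and slot, 22 mm higher than the deck. Along the front (x = -100) and the right end (y = -150) a black lip stands 12 mm above the deck.
- slot (a point): Middle of the waste slot at deck height: station x = 0, y = 163 mm. The slot is 66 mm wide (y 130 to 196), 200 mm long (x -100 to 100) and drops to the catch bin's floor, 12 mm above the bench. Fence and front lip run on beside it. Beyond it, at y = 198 to 208, a chip guard stands 26 mm above the deck.
- shutter (a joint): Sliding steel shutter of the waste slot, in m: 0 = fully shut (slot covered, flush with the deck), 0.066 = fully open at its stop. It slides along the station's +y under the chip guard, with about 2 N of friction, and stays where it is left. It starts shut or nearly so (0 to 0.012). With its runners it reaches to station y = 302 mm, open to 325 mm.
- shutter_grip (a point): Point to hold on the shutter's black upright grip, which moves with it: 70 mm long along the station's x, 18 mm thick along y, top 34 mm above the deck's level; the point is on its middle, 20 mm above the deck's level. Shut, it is at station y = 247 mm (40 mm outside the chip guard), x = 0. Nothing stands under the open shutter.
- block: Loose beech sanding block used as a scraper: base 130 mm (its x) by 74 mm (its y) by 22 mm high, with a full-length grip rib 30 mm wide on top; 51 mm high overall. Origin: centre of its underside. About 220 g. It starts standing on its mat.
- mat: Black rubber mat fixed on the bench, 170 mm (x) by 110 mm (y) by 3 mm: the block's place. Origin: centre of its underside.
- tile: The loose whole glazed tile, 200 mm (its x) by 50 mm (its y) by 10 mm, lying flat on the bench, glaze up. Origin: centre of its underside. About 220 g.
- spatula: Stainless spatula 260 mm long lying on the bench beyond the station; not part of the job, leave it alone.
- clips: Small black box, 120 by 85 by 45 mm, of yellow tile leveller clips standing on the bench; not part of the job, leave it alone.
- chip1: Loose chip of broken glazed tile, 47 to 54 mm long, 23 to 26 mm wide, 9 mm thick, about 22 g, lying on the deck between station y = -65 and 115 mm. Origin: centre of its underside. From 3 to 6 of the chips are present; an absent one reads None.
- chip2: Loose chip of broken glazed tile, 47 to 54 mm long, 23 to 26 mm wide, 9 mm thick, about 22 g, lying on the deck between station y = -65 and 115 mm. Origin: centre of its underside. From 3 to 6 of the chips are present; an absent one reads None.
- chip3: Loose chip of broken glazed tile, 47 to 54 mm long, 23 to 26 mm wide, 9 mm thick, about 22 g, lying on the deck between station y = -65 and 115 mm. Origin: centre of its underside. From 3 to 6 of the chips are present; an absent one reads None.
- chip4: Loose chip of broken glazed tile, 47 to 54 mm long, 23 to 26 mm wide, 9 mm thick, about 22 g, lying on the deck between station y = -65 and 115 mm. Origin: centre of its underside. From 3 to 6 of the chips are present; an absent one reads None.
- chip5: Loose chip of broken glazed tile, 47 to 54 mm long, 23 to 26 mm wide, 9 mm thick, about 22 g, lying on the deck between station y = -65 and 115 mm. Origin: centre of its underside. From 3 to 6 of the chips are present; an absent one reads None.
- chip6: Loose chip of broken glazed tile, 47 to 54 mm long, 23 to 26 mm wide, 9 mm thick, about 22 g, lying on the deck between station y = -65 and 115 mm. Origin: centre of its underside. From 3 to 6 of the chips are present; an absent one reads None.

How it is judged (in metres and radians):
On the way, in this order (a step that is already met when the one before it is completed fails the run):
1. the waste shutter is pulled fully open, to its stop (value of joint shutter above 0.061 m), for 0.2 s.
2. every chip has been wiped into the catch bin (z of chip1 in the frame of station between 0 and 0.085 m and y of chip1 in the frame of station between 0.12 and 0.205 m and x of chip1 in the frame of station between -0.105 and 0.105 m and z of chip2 in the frame of station between 0 and 0.085 m and y of chip2 in the frame of station between 0.12 and 0.205 m and x of chip2 in the frame of station between -0.105 and 0.105 m and z of chip3 in the frame of station between 0 and 0.085 m and y of chip3 in the frame of station between 0.12 and 0.205 m and x of chip3 in the frame of station between -0.105 and 0.105 m and z of chip4 in the frame of station between 0 and 0.085 m and y of chip4 in the frame of station between 0.12 and 0.205 m and x of chip4 in the frame of station between -0.105 and 0.105 m and z of chip5 in the frame of station between 0 and 0.085 m and y of chip5 in the frame of station between 0.12 and 0.205 m and x of chip5 in the frame of station between -0.105 and 0.105 m and z of chip6 in the frame of station between 0 and 0.085 m and y of chip6 in the frame of station between 0.12 and 0.205 m and x of chip6 in the frame of station between -0.105 and 0.105 m), for 0.2 s.
3. the shutter is pushed fully shut (value of joint shutter below 0.004 m), for 0.2 s.
At the end, for the whole second after the job is handed in: Chips in the bin; shutter within 4 mm of shut; block flat on its mat, within 45 mm of the middle along each of its sides; tile flat on the deck, glaze up, long edge within 4 mm of the rear fence and parallel within 0.03 rad; block and tile at rest (all of step 2 and value of joint shutter below 0.004 m and x of block in the frame of mat between -0.045 and 0.045 m and y of block in the frame of mat between -0.045 and 0.045 m and z of block in the frame of mat below 0.007 m and angle between block's own z axis and vertical below 0.08 rad and linear speed of each of block, tile below 0.02 m/s and x of tile in the frame of station between 0.071 and 0.079 m and angle between the x axis of tile and the y axis of station, either way round below 0.03 rad and angle between tile's own z axis and vertical below 0.05 rad and z of tile in the frame of station between 0.096 and 0.104 m); the robot touches nothing.
It fails at once if the gripper's fingers touch a chip (contact force between the fingers and chip1 above 0.4 N or contact force between the fingers and chip2 above 0.4 N or contact force between the fingers and chip3 above 0.4 N or contact force between the fingers and chip4 above 0.4 N or contact force between the fingers and chip5 above 0.4 N or contact force between the fingers and chip6 above 0.4 N).
It fails at once if the tile is pushed against or laid on a chip (contact force between tile and chip1 above 0.4 N or contact force between tile and chip2 above 0.4 N or contact force between tile and chip3 above 0.4 N or contact force between tile and chip4 above 0.4 N or contact force between tile and chip5 above 0.4 N or contact force between tile and chip6 above 0.4 N).
It fails at once if the spatula or the box of clips is disturbed by more than 20 mm (distance of any of spatula, clips from where it was at the start of the episode above 0.02 m).
Of chip1, chip2, chip3, chip4, chip5, chip6 only 3 to 6 are there at a start; the rules pass over those that are not, and their reading is None.
At some moment in a run one of tile, block may be knocked a few centimetres aside while the robot is not near it.
Once in a run the grip may slacken for a moment while it holds something.
It also fails if it takes over 208 s, if anything falls off the work surface, if the arm or the gripper's body presses on something with over 40 N, if the wrist force passes 120 N, or if a joint passes its speed limit or range.

## Working session

There is one attempt and no reset: what is moved stays moved. The work goes in short steps, Python scripts to look and compute and a tool call to move; the robot and the scene stay as the last step left them, time stands still between calls to the robot, and variables do not carry over. Pictures are saved under pics/ and viewed, and the job is handed in when it is done.

Besides the shell and the picture viewer there is one more tool, called after "Request:" by a JSON object that holds its "api" and its "payload", one argument or row to a line. move_arm: Moves the arm, as the interface text tells. Its arguments: {"type":"object","properties":{"increments":{"type":"string"}},"required":["increments"]}

```bash
ls; mkdir -p pics; cat > h.py <<'E'
import numpy as np, cv2
from station import sense, capture, camera_params, r
def save(name,fn):
    p=camera_params(name); im,d=capture(name)
    cv2.imwrite('pics/'+fn+'.png',im[:,:,::-1]); np.savez('pics/'+fn+'.npz',im=im,d=d,**{k:np.array(v) for k,v in p.items()})
    return im,d,p
def load(fn):
    z=np.load('pics/'+fn+'.npz'); return z['im'],z['d'],{k:z[k] for k in ('fx','fy','cx','cy','xyz','orientation')}
def ray(p,u,v):
    d=np.array([(u-p['cx'])/p['fx'],(v-p['cy'])/p['fy'],1.0]); return np.array(p['orientation'])@d
def onplane(p,u,v,z):
    d=ray(p,u,v); o=np.array(p['xyz']); return o+d*(z-o[2])/d[2]
def cloud(d,p):
    v,u=np.mgrid[:d.shape[0],:d.shape[1]]
    c=np.stack([(u-p['cx'])/p['fx']*d,(v-p['cy'])/p['fy']*d,d],-1)
    return c@np.array(p['orientation']).T+np.array(p['xyz'])
E
python3 - <<'E'
from h import *
for n in('scene','top','wrist'):
    im,d,p=save(n,n+'0'); print(n,p)
print(r.pinch_z, sense())
E
```

```text
pics
scene {'fx': 370.20166752338497, 'fy': 370.20166752338497, 'cx': 261.6709416653216, 'cy': 197.19561937370705, 'xyz': array([0.83297317, 0.380414  , 0.81105513]), 'orientation': array([[-0.90041753,  0.35119996, -0.25672333],
       [ 0.43488347,  0.74181872, -0.51047169],
       [ 0.01116453, -0.57128239, -0.82067764]])}
top {'fx': 444.3390615663811, 'fy': 444.3390615663811, 'cx': 256.0816150371744, 'cy': 193.38095798771087, 'xyz': array([ 0.5374299 , -0.03883725,  1.38794465]), 'orientation': array([[ 0.01583736, -0.99857784,  0.05090648],
       [-0.99985973, -0.01609411, -0.0046376 ],
       [ 0.0054503 , -0.05082589, -0.99869266]])}
wrist {'fx': 340.5713065015627, 'fy': 340.5713065015627, 'cx': 255.17478754960044, 'cy': 196.122800937052, 'xyz': array([ 0.10570892, -0.6222721 ,  0.3827391 ]), 'orientation': array([[-0.29847092,  0.90935993,  0.28979238],
       [ 0.95441815,  0.28404457,  0.09167705],
       [ 0.00105349,  0.30394604, -0.95268867]])}
0.0187 {'time_s': 0.15, 'joints': array([-5.78905597e+01,  2.20790689e+01,  3.99755562e-01, -2.08062620e-02,
       -6.84106050e+01, -1.48155548e+01]), 'joint_velocities': array([-0.06446547, -0.15574249,  0.17749127,  0.14488121,  0.0300914 ,
        0.05473935]), 'effort': array([-1.16804582e-03, -3.91052270e+01,  1.87588423e+01,  4.22229677e+00,
        1.24140439e-02, -1.42404906e-04]), 'tcp_pos': array([ 0.18567424, -0.59632403,  0.22174043]), 'ee_rot': array([[ 9.54832300e-01, -5.48156876e-04, -2.97144710e-01],
       [ 2.97145207e-01,  1.50877111e-03,  9.54831111e-01],
       [-7.50738841e-05, -9.99998712e-01,  1.60350558e-03]]), 'wrist_force': array([-0.13121821, -0.38930873,  0.31076261]), 'moment': array([-0.01768609, -0.0426947 ,  0.03755711]), 'gripper_width': 1.0004456120091678}
```

View pics/top0.png

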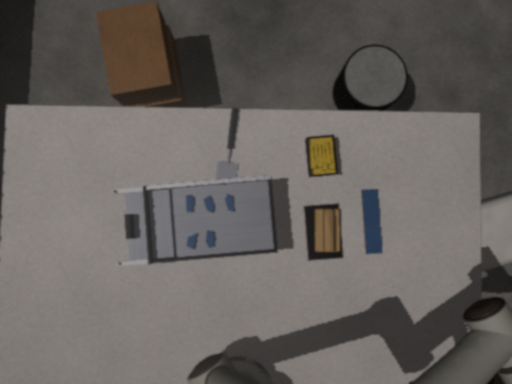

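View pics/scene0.png

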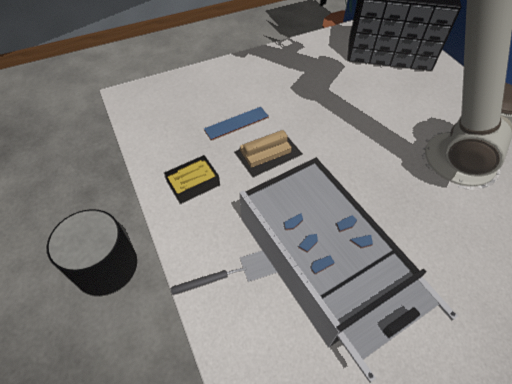

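The top view shows the station with 5 blue chips at (190,203), (209,203), (230,202), (192,241) and (210,238). The shutter grip is at (132,226), the block on its mat at (325,230), the tile at (372,221), the clips at (322,155) and the spatula at (232,140). Next I'll measure these.

```bash
python3 - <<'E'
from h import *
im,d,p=load('top0'); P=cloud(d,p)
big=cv2.resize(im[90:280,100:400],None,fx=2.6,fy=2.6,interpolation=cv2.INTER_CUBIC)
big=np.clip(big.astype(float)*1.8,0,255).astype(np.uint8)
cv2.imwrite('pics/topbig.png',big[:,:,::-1])
hsv=cv2.cvtColor(im,cv2.COLOR_RGB2HSV)
blue=cv2.inRange(hsv,(95,90,40),(125,255,255))
cs,_=cv2.findContours(blue,0,2)
for c in cs:
    if cv2.contourArea(c)<15: continue
    (u,v),wh,a=cv2.minAreaRect(c); z=d[int(v),int(u)]
    q=P[int(v),int(u)]
    print('blue',(round(u,1),round(v,1)),np.round(wh,1),round(a,1),cv2.contourArea(c),q.round(4))
    h=0.01 if cv2.contourArea(c)>400 else 0.109
    b=cv2.boxPoints(((u,v),wh,a)); w=np.array([onplane(p,x,y,h)[:2] for x,y in b]); print(w.round(4).tolist(),w.mean(0).round(4))
print(np.round(P[90:280:1,:,2][:, [132,140,160,200,250]][::6],3))
# deck
Z=P[:,:,2]; m=((abs(Z-0.1)<0.006)&(d>0)).astype(np.uint8)
cs,_=cv2.findContours(m*255,0,2); c=max(cs,key=cv2.contourArea); rr=cv2.minAreaRect(c); print('deck',rr)
b=cv2.boxPoints(rr); print(np.array([onplane(p,x,y,.1)[:2] for x,y in b]).round(4))
br=cv2.inRange(hsv,(5,60,90),(25,255,255)); br[:180]=0; br[280:]=0
cs,_=cv2.findContours(br,0,2); c=max(cs,key=cv2.contourArea); rr=cv2.minAreaRect(c); print('block',rr)
print(np.array([onplane(p,x,y,.025)[:2] for x,y in cv2.boxPoints(rr)]).round(4))
print('block heights',Z[230,305:348].round(3))
print('block heights',Z[195:262:2,328].round(3))
E
```

```text
blue (191.1, 240.8) [ 5.3 10.6] 11.3 39.5 [0.466  0.1394 0.1099]
[[0.4501, 0.1492], [0.4798, 0.1439], [0.4771, 0.129], [0.4474, 0.1342]] [0.4636 0.1391]
blue (209.5, 238.5) [13.  5.] 90.0 49.0 [0.4725 0.0879 0.1106]
[[0.4895, 0.0942], [0.4897, 0.0799], [0.4526, 0.0791], [0.4524, 0.0934]] [0.471  0.0866]
blue (209.1, 204.2) [11.2  5.4] 63.4 42.5 [0.5698 0.0901 0.1095]
[[0.58, 0.1042], [0.5871, 0.0905], [0.5586, 0.0756], [0.5515, 0.0892]] [0.5693 0.0899]
blue (190.0, 203.5) [13.  4.] 90.0 37.5 [0.5719 0.1452 0.1063]
[[0.589, 0.151], [0.5892, 0.1395], [0.5518, 0.1386], [0.5516, 0.1501]] [0.5704 0.1448]
blue (229.3, 202.5) [13.2  4.6] 84.3 40.5 [0.5766 0.0329 0.1059]
[[0.5932, 0.0408], [0.5947, 0.0277], [0.5569, 0.0232], [0.5554, 0.0363]] [0.575 0.032]
blue (371.7, 221.0) [61.9 14.2] 85.9 797.5 [ 0.5308 -0.4038  0.0061]
[[0.6216, -0.376], [0.6255, -0.42], [0.4346, -0.434], [0.4308, -0.3903]] [ 0.5281 -0.4051]
[[-3.950e-01 -4.010e-01 -4.340e-01 -7.580e-01 -7.480e-01]
 [-4.610e-01 -4.710e-01 -5.260e-01 -7.430e-01 -7.470e-01]
 [-5.390e-01 -5.600e-01 -5.630e-01 -7.550e-01 -7.590e-01]
 [ 2.00
[... 1857 characters left out ...]
]]
block ((323.5, 230.0), (42.0, 17.0), 90.0)
[[ 0.5618 -0.2267]
 [ 0.5627 -0.2789]
 [ 0.4345 -0.2798]
 [ 0.4337 -0.2278]]
block heights [ 0.002 -0.    -0.     0.005  0.004  0.003  0.004 -0.003 -0.004  0.006
  0.011  0.025  0.026  0.027  0.023  0.022  0.021  0.024  0.025  0.047
  0.054  0.051  0.048  0.049  0.052  0.054  0.056  0.053  0.051  0.023
  0.025  0.024  0.028  0.026  0.027  0.006  0.001 -0.004  0.001  0.004
 -0.001  0.005 -0.001]
block heights [-0.001  0.001 -0.002 -0.003 -0.002  0.002  0.004  0.055  0.051  0.051
  0.053  0.057  0.053  0.049  0.056  0.052  0.052  0.054  0.053  0.052
  0.053  0.056  0.053  0.052  0.056  0.051  0.051  0.058  0.055  0.005
  0.003 -0.002 -0.001 -0.   ]
```

View pics/topbig.png

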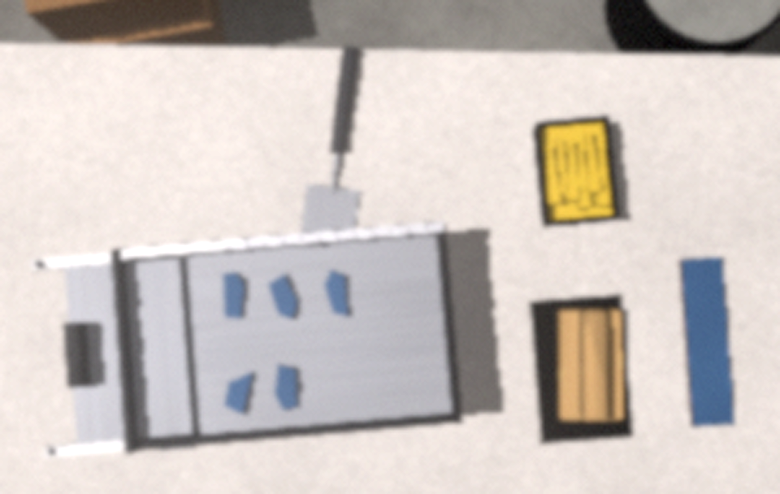

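```bash
cat >> h.py <<'E'
def go(x,y,z,yaw,s=None):
    "increments for TCP target, tool down, tool x at angle yaw(deg) in world"
    from scipy.spatial.transform import Rotation as R
    s=s or sense(); Rm=np.array(s['ee_rot']); p=np.array(s['tcp_pos'])
    a=np.deg2rad(yaw); T=np.array([[np.cos(a),0,-np.sin(a)],[np.sin(a),0,np.cos(a)],[0,-1,0]])
    d=Rm.T@(np.array([x,y,z])-p); w=R.from_matrix(Rm.T@T).as_rotvec()
    print('inc',d.round(4),w.round(4),'dist',np.linalg.norm(d).round(3),'deg',np.degrees(np.linalg.norm(w)).round(1))
E
python3 -c "
from h import *
go(.47,-.3,.3,5);go(.42,.1,.32,5)"
```

```text
inc [ 0.3595 -0.078   0.1986] [-1.600e-03  2.144e-01 -2.000e-04] dist 0.418 deg 12.3
inc [ 0.4306 -0.0973  0.5954] [-1.600e-03  2.144e-01 -2.000e-04] dist 0.741 deg 12.3
```

Request:
{"api": "move_arm", "payload": {
  "increments": "0 0.045 -0.01 0.025 0 0.027 0; 0 0.09 -0.02 0.05 0 0.053 0; 0 0.135 -0.03 0.075 0 0.08 0; 0 0.18 -0.04 0.1 0 0.107 0; 0 0.225 -0.05 0.125 0 0.134 0; 0 0.27 -0.06 0.15 0 0.16 0; 0 0.315 -0.07 0.175 0 0.187 0; 0 0.36 -0.078 0.2 0 0.214 0"
}}

```text
time_s: 0.95
tcp_pos: [0.458, -0.3107, 0.2979]
ee_rot: [[0.996, 0.0, -0.087], [0.087, -0.0, 0.996], [0.0, -1.0, -0.0]]
wrist_force: [1.1, -0.6, -0.5]
gripper_width: 0.511
```

```bash
python3 -c "
from h import *
go(.42,.1,.32,5)"
```

```text
inc [-0.0022 -0.0221  0.4124] [ 0.0001 -0.0004  0.0003] dist 0.413 deg 0.0
```

Request:
{"api": "move_arm", "payload": {
  "increments": "0 -0.003 -0.003 0.05 0 0 0; 0 -0.005 -0.006 0.1 0 0 0; 0 -0.008 -0.009 0.15 0 0 0; 0 -0.01 -0.012 0.2 0 0 0; 0 -0.012 -0.015 0.25 0 0 0; 0 -0.013 -0.018 0.3 0 0 0; 0 -0.014 -0.02 0.35 0 0 0; 0 -0.015 -0.02 0.4 0 0 0"
}}

```text
time_s: 1.75
tcp_pos: [0.4063, 0.0856, 0.3179]
ee_rot: [[0.996, 0.001, -0.088], [0.088, 0.001, 0.996], [0.001, -1.0, 0.001]]
wrist_force: [1.4, 0.3, 0.7]
gripper_width: 0.497
```

```bash
python3 - <<'E'
from h import *
im,d,p=save('wrist','w1'); print(sense()['tcp_pos'])
cv2.imwrite('pics/w1b.png',cv2.convertScaleAbs(cv2.resize(im,(768,576))[:,:,::-1],alpha=1.5))
E
```

```text
[0.40624835 0.09138932 0.31751483]
```

View pics/w1b.png

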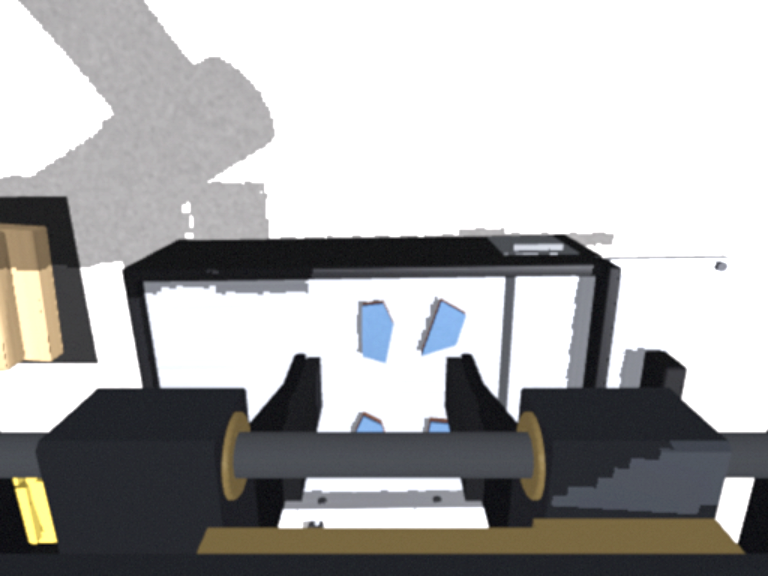

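```bash
python3 - <<'E'
from h import *
im,d,p=load('w1')
g=cv2.GaussianBlur(cv2.cvtColor(im,cv2.COLOR_RGB2GRAY).astype(np.float32),(3,3),0)
def fit(pts,z):
    w=np.array([onplane(p,u,v,z)[:2] for u,v in pts]); l=cv2.fitLine(w.astype(np.float32),cv2.DIST_HUBER,0,.001,.001).ravel()
    if abs(l[0])>abs(l[1]): l[:2]*=np.sign(l[0]); ang=np.degrees(np.arctan2(l[1],l[0])) 
    else: l[:2]*=np.sign(l[1]); ang=np.degrees(np.arctan2(-l[0],l[1]))
    print('line',l.round(4),'yaw',ang.round(2),len(pts)); return l
# front lip inner top edge: dark->bright going down, rows 170..200
pts=[]
for u in list(range(215,320,4))+list(range(345,390,4)):
    col=g[172:200,u]; gr=np.diff(col); k=gr.argmax(); pts.append((u,172+k+.5))
print(pts[::8]); L1=fit(pts,.112)
pts=[]
for v in range(200,250,3):
    gr=np.diff(g[v,85:120]); pts.append((85+gr.argmax()+.5,v))
print(pts[::6]); L2=fit(pts,.1)
pts=[]
for v in range(200,250,3):
    gr=np.diff(g[v,375:412]); pts.append((375+gr.argmin()+.5,v))
print(pts[::6]); fit(pts,.126)
pts=[]
for v in range(200,230,3):
    gr=np.diff(g[v,325:343]); pts.append((325+gr.argmin()+.5,v))
print('slot edge',pts[::6]); fit(pts,.1)
print(g[210,380:470].astype(int)); print(g[250,420:470].astype(int))
E
```

```text
[(215, np.float64(185.5)), (247, np.float64(185.5)), (279, np.float64(184.5)), (311, np.float64(184.5)), (365, np.float64(183.5))]
line [-0.1042  0.9946  0.4218  0.1361] yaw 5.98 39
[(np.float64(96.5), 200), (np.float64(99.5), 218), (np.float64(102.5), 236)]
line [ 0.9946  0.1039  0.4998 -0.093 ] yaw 5.96 17
[(np.float64(382.5), 200), (np.float64(380.5), 218), (np.float64(390.5), 236)]
line [0.9947 0.1027 0.4525 0.2295] yaw 5.89 17
slot edge [(np.float64(335.5), 200), (np.float64(334.5), 218)]
line [0.9952 0.0982 0.4569 0.1843] yaw 5.63 10
[190 178 145 108  91  91  92  93  93  93  93  94  91  73  41  18  12  13
  13  13  13  16  25  39  50  53  54  55  58  80 129 173 187 189 188 187
 186 188 190 190 188 187 188 189 189 189 190 191 192 192 191 191 191 191
 189 188 188 187 187 188 190 191 192 192 193 191 188 188 191 198 206 210
 209 210 213 214 214 213 212 212 213 213 212 210 209 208 208 209 211 212]
[ 94  94  94  94  94  94  87  62  30  13  11  11  11  12  12  12  12  13
  13  12  13  16  20  25  32  38  41  42  42  42  42  42  42  42  42  47
  83 149 199 215 215 214 213 211 210 211 212 213 213 214]
```

```bash
cat >> h.py <<'E'
YAW=5.95; _a=np.deg2rad(YAW); EX=np.array([np.cos(_a),np.sin(_a)]); EY=np.array([-np.sin(_a),np.cos(_a)]); O=np.array([.53016,.06098])
def st(q): q=np.asarray(q)[:2]-O; return np.array([q@EX,q@EY])
def wd(x,y): return O+x*EX+y*EY
E
python3 - <<'E'
from h import *
im,d,p=load('w1')
for u in (428,441.5,456): print(st(onplane(p,u,250,.134)))
im,d,p=load('top0')
g=cv2.cvtColor(im,cv2.COLOR_RGB2GRAY)
m=(g<60).astype(np.uint8); m[:205]=0;m[250:]=0;m[:,:118]=0;m[:,141:]=0
cs,_=cv2.findContours(m,0,2);c=max(cs,key=cv2.contourArea);rr=cv2.minAreaRect(c);print(rr,st(onplane(p,*rr[0],.134)),[st(onplane(p,*b,.134)).round(4).tolist() for b in cv2.boxPoints(rr)])
for u,v,z in ((191.1,240.8,.109),(209.5,238.5,.109),(209.1,204.2,.109),(190,203.5,.109),(229.3,202.5,.109)): print('chip',st(onplane(p,u,v,z)).round(3))
print('guard', g[215,138:156])
for u in (145,151):print(st(onplane(p,u,215,.126)))
for x,y in((0,247),(0,250),(0,313)): print(wd(x/1e3,y/1e3))
E
```

```text
[-0.02792979  0.22885135]
[-0.02771355  0.24397436]
[-0.0274813   0.26021723]
((131.69308471679688, 225.9307098388672), (22.48784065246582, 11.343424797058105), 84.2894058227539) [-0.00077032  0.24391435] [[0.0306, 0.2606], [0.031, 0.2288], [-0.0321, 0.2272], [-0.0325, 0.259]]
chip [-0.058  0.085]
chip [-0.056  0.032]
chip [0.042 0.025]
chip [0.049 0.079]
chip [ 0.042 -0.034]
guard [ 80  99 114 119 118 112  97  72  52  46  42  45  51  58  60  72  94 111]
[0.02674115 0.20633656]
[0.02524927 0.18942652]
[0.50455585 0.30664935]
[0.50424487 0.30963318]
[0.49771425 0.37229379]
```

```bash
python3 -c "
from h import *
go(*wd(0,.251),.2,5.95)"
```

```text
inc [0.1179 0.1184 0.2086] [-0.0033 -0.0093  0.0019] dist 0.267 deg 0.6
```

Request:
{"api": "move_arm", "payload": {
  "increments": "0.18 0.02 0.02 0.035 0 0 0; 0.18 0.04 0.04 0.07 0 -0.004 0; 0.18 0.06 0.06 0.105 -0.003 -0.009 0.002; 0.18 0.08 0.08 0.14 -0.003 -0.009 0.002; 0.18 0.1 0.1 0.175 -0.003 -0.009 0.002; 0.18 0.118 0.118 0.209 -0.003 -0.009 0.002; 0.18 0.118 0.118 0.209 -0.003 -0.009 0.002; 0.18 0.118 0.118 0.209 -0.003 -0.009 0.002"
}}

```text
time_s: 2.6
tcp_pos: [0.506, 0.3024, 0.1979]
ee_rot: [[0.995, -0.004, -0.097], [0.097, -0.006, 0.995], [-0.005, -1.0, -0.005]]
wrist_force: [0.4, 0.1, 0.0]
gripper_width: 0.411
```

```bash
python3 - <<'E'
from h import *
go(*wd(0,.251),.108,5.95)
im,d,p=save('wrist','w2')
cv2.imwrite('pics/w2b.png',cv2.resize(im,(768,576))[:,:,::-1])
E
```

```text
inc [-0.0006  0.0899  0.0088] [ 0.0051 -0.0063 -0.0045] dist 0.09 deg 0.5
```

View pics/w2b.png

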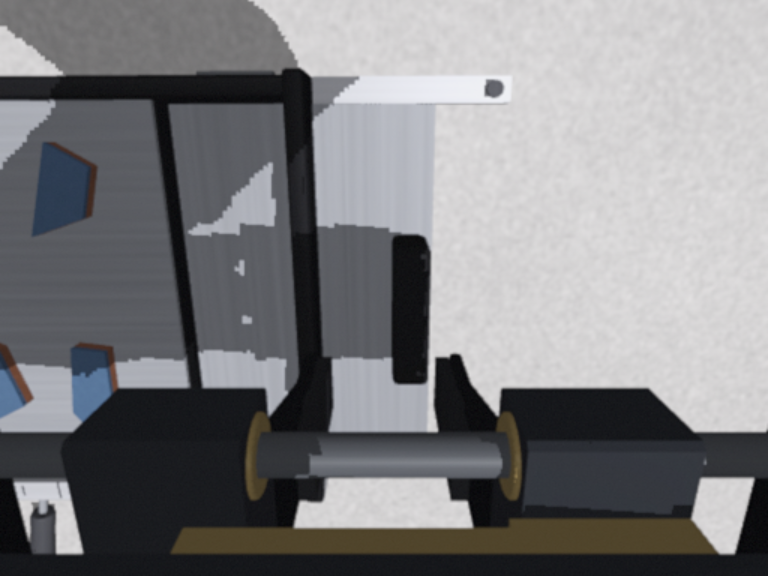

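```bash
python3 - <<'E'
from h import *
im,d,p=load('w2')
for u,v in((393,310),(428,310),(410,237),(410,383)): print(st(onplane(p,u/1.5,v/1.5,.134)).round(4))
for u,v in((290,250),(317,250)): print(st(onplane(p,u/1.5,v/1.5,.126)).round(4))
E
```

```text
[-0.0036  0.2463]
[-0.0035  0.2626]
[-0.0381  0.2538]
[0.0343 0.2546]
[-0.0306  0.1983]
[-0.0305  0.2109]
```

Request:
{"api": "move_arm", "payload": {
  "increments": "0.18 -0.002 0.03 0.011 0.005 -0.006 -0.004; 0.18 -0.002 0.05 0.011 0.005 -0.006 -0.004; 0.18 -0.002 0.07 0.011 0.005 -0.006 -0.004; 0.18 -0.002 0.085 0.011 0.005 -0.006 -0.004; 0.18 -0.002 0.09 0.011 0.005 -0.006 -0.004; 0.18 -0.002 0.09 0.011 0.005 -0.006 -0.004; 0.8 -0.002 0.09 0.011 0.005 -0.006 -0.004; 0.8 -0.002 0.09 0.011 0.005 -0.006 -0.004"
}}

```text
time_s: 3.45
tcp_pos: [0.5037, 0.3131, 0.1108]
ee_rot: [[0.995, 0.004, -0.103], [0.103, 0.004, 0.995], [0.004, -1.0, 0.004]]
wrist_force: [0.0, -0.5, -0.5]
gripper_width: 0.303
```

Request:
{"api": "move_arm", "payload": {
  "increments": "0.9 0 0 0 0 0 0; 0.9 0 0 0 0 0 0; 0.9 0 0 0.003 0 0 0; 0.9 0 0 0.006 0 0 0"
}}

```text
time_s: 3.85
tcp_pos: [0.503, 0.3187, 0.1104]
ee_rot: [[0.995, 0.003, -0.103], [0.103, 0.002, 0.995], [0.003, -1.0, 0.002]]
wrist_force: [-0.2, -1.6, 6.0]
gripper_width: 0.206
```

```bash
python3 -c "
from h import *
s=sense();print(st(s['tcp_pos']),s['tcp_pos'],s['wrist_force']@np.r_[EY,0],s['gripper_width']*87)"
```

```text
[-0.00030217  0.25911465] [0.50299949 0.31866741 0.1104376 ] -1.616743685466995 17.899142158464397
```

Request:
{"api": "move_arm", "payload": {
  "increments": "0.9 0 0 0.01 0 0 0; 0.9 0 0 0.02 0 0 0; 0.9 0 0 0.03 0 0 0; 0.9 0 0 0.04 0 0 0; 0.9 0 0 0.048 0 0 0; 0.9 0 0 0.052 0 0 0; 0.9 0 0 0.055 0 0 0; 0.9 0 0 0.056 0 0 0"
}}

```text
time_s: 4.65
tcp_pos: [0.4974, 0.3733, 0.1104]
ee_rot: [[0.995, 0.002, -0.103], [0.103, -0.001, 0.995], [0.002, -1.0, -0.001]]
wrist_force: [2.5, -7.1, 7.2]
gripper_width: 0.208
```

```bash
python3 -c "
from h import *
s=sense();print(st(s['tcp_pos']),s['tcp_pos'],s['wrist_force']@np.r_[EY,0],s['gripper_width']*87)"
```

```text
[-2.13241737e-04  3.14055820e-01] [0.49739271 0.37332181 0.11043931] -7.281556326562982 18.11958806745815
```

Request:
{"api": "move_arm", "payload": {
  "increments": "0.9 0 0 0.002 0 0 0; 0.9 0 0 0.003 0 0 0; 0.9 0 0 0.003 0 0 0; 0.9 0 0 0.003 0 0 0"
}}

```text
time_s: 5.05
tcp_pos: [0.4973, 0.3733, 0.1104]
ee_rot: [[0.995, 0.001, -0.102], [0.102, -0.005, 0.995], [0.001, -1.0, -0.005]]
wrist_force: [3.2, -12.0, 6.9]
gripper_width: 0.206
```

```bash
python3 -c "
from h import *
s=sense();print(st(s['tcp_pos']),s['tcp_pos'],s['wrist_force']@np.r_[EY,0],s['gripper_width']*87)"
```

```text
[-2.68890529e-04  3.14053766e-01] [0.49733758 0.373314   0.11036942] -12.277015291542076 17.941975940401978
```

Request:
{"api": "move_arm", "payload": {
  "increments": "0.2 0 0 0 0 0 0; 0.2 0 0 -0.003 0 0 0; 0.2 0 0 -0.003 0 0 0; 0.2 0 -0.03 -0.003 0 0 0; 0.2 0 -0.08 -0.003 0 0 0; 0.2 0 -0.13 -0.003 0 0 0; 0.2 0 -0.17 -0.003 0 0 0; 0.2 0 -0.17 -0.003 0 0 0"
}}

```text
time_s: 5.85
tcp_pos: [0.4985, 0.3766, 0.287]
ee_rot: [[0.995, 0.012, -0.104], [0.104, 0.012, 0.995], [0.013, -1.0, 0.011]]
wrist_force: [0.8, 0.3, 0.5]
gripper_width: 0.4
```

```bash
python3 -c "
from h import *
save('top','top1');im,d,p=save('scene','scene1')
go(.45,-.25,.28,3)"
```

```text
inc [-0.1103 -0.0028 -0.6168] [-0.0044  0.0509  0.0027] dist 0.627 deg 2.9
```

View pics/scene1.png

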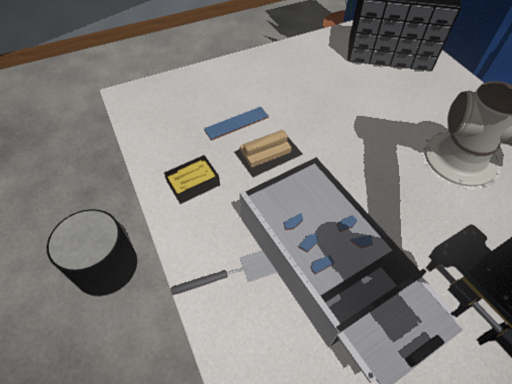

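The shutter is fully open: the dark slot is visible around (365,285). Next is the block.

Request:
{"api": "move_arm", "payload": {
  "increments": "-0.2 -0.009 0 -0.048 0 0.005 0; -0.2 -0.018 0 -0.096 0 0.01 0; -0.2 -0.027 0 -0.144 0 0.015 0; -0.2 -0.036 0 -0.192 0 0.02 0; -0.2 -0.045 0 -0.24 0 0.03 0; -0.2 -0.054 0 -0.288 0 0.04 0; -0.2 -0.063 0 -0.336 0 0.05 0; -0.2 -0.072 0 -0.384 0 0.05 0"
}}

```text
time_s: 6.75
tcp_pos: [0.4628, -0.0168, 0.2767]
ee_rot: [[0.999, -0.002, -0.053], [0.053, 0.002, 0.999], [-0.002, -1.0, 0.002]]
wrist_force: [0.7, -0.1, -0.7]
gripper_width: 0.598
```

Request:
{"api": "move_arm", "payload": {
  "increments": "-0.2 -0.006 0 -0.048 0 0 0; -0.2 -0.015 0 -0.096 0 0 0; -0.2 -0.024 0 -0.144 0 0 0; -0.2 -0.03 0 -0.192 0 0 0; -0.2 -0.036 0 -0.233 0 0 0; -0.2 -0.036 0 -0.233 0 0 0; -0.2 -0.036 0 -0.233 0 0 0; -0.2 -0.036 0 -0.233 0 0 0"
}}

```text
time_s: 7.55
tcp_pos: [0.4403, -0.2489, 0.2769]
ee_rot: [[0.999, -0.0, -0.054], [0.054, 0.003, 0.999], [-0.0, -1.0, 0.003]]
wrist_force: [-0.1, 1.2, -0.2]
gripper_width: 0.598
```

```bash
python3 - <<'E'
from h import *
s=sense();print(s['tcp_pos'])
im,d,p=save('wrist','w3')
cv2.imwrite('pics/w3b.png',cv2.resize(im,(768,576))[:,:,::-1])
E
```

```text
[ 0.44029648 -0.24891698  0.27689983]
```

View pics/w3b.png

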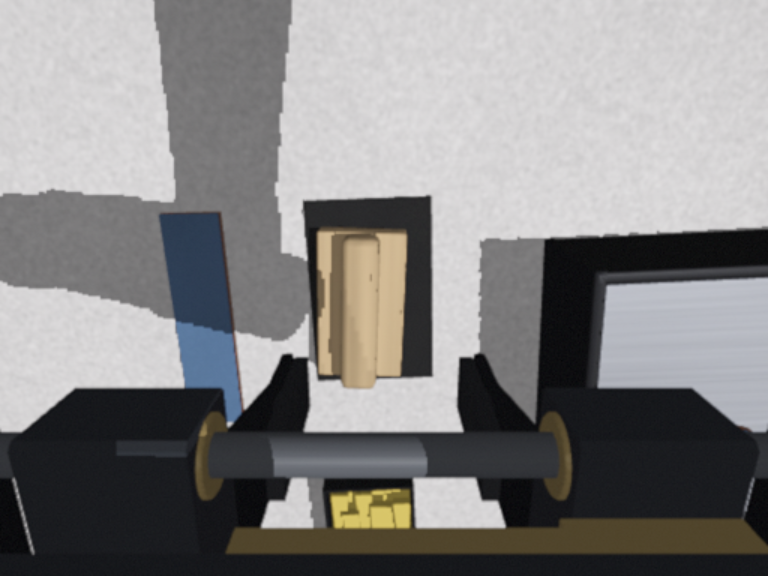

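```bash
python3 - <<'E'
from h import *
im,d,p=load('w3')
f=lambda u,v,z:onplane(p,u/1.5,v/1.5,z)[:2]
b=[f(319,230,.025),f(407,230,.025),f(403,377,.025),f(318,377,.025)]
print(np.round(b,4),np.mean(b,0)); 
a,c=f(361,238,.054),f(359.5,387,.054); print('rib',a,c,(a+c)/2,np.degrees(np.arctan2(*(c-a)[::-1])))
e=[f(343,300,.054),f(378,300,.054)];print(e,np.mean(e,0))
m=[f(304,201,.003),f(431,197,.003),f(432,376,.003),f(318,379,.003)];print('mat',np.round(m,4),np.mean(m,0))
print('mat axis from right edge',np.degrees(np.arctan2(*(m[2]-m[1])[::-1])))
t=[f(160,214,.01),f(221,212,.01),f(242,412,.01)]; print('tile',np.round(t,4),np.degrees(np.arctan2(*(t[2]-t[1])[::-1])))
E
```

```text
[[ 0.4362 -0.3014]
 [ 0.4323 -0.2297]
 [ 0.565  -0.2241]
 [ 0.5691 -0.3001]] [ 0.5006456  -0.26383084]
rib [ 0.43503856 -0.26608444] [ 0.56157908 -0.26200861] [ 0.49830882 -0.26404652] 1.8448399752053162
[array([ 0.48556746, -0.27821931]), array([ 0.48406266, -0.25054402])] [ 0.48481506 -0.26438167]
mat [[ 0.4164 -0.317 ]
 [ 0.4072 -0.2102]
 [ 0.5736 -0.1952]
 [ 0.5825 -0.3024]] [ 0.49492017 -0.25620879]
mat axis from right edge 5.123924680968189
tile [[ 0.4328 -0.4362]
 [ 0.4284 -0.3852]
 [ 0.6175 -0.3731]] 3.663191895321176
```

```bash
python3 -c "
from h import *
go(.499,-.264,.029,1.9)"
```

```text
inc [ 0.0574  0.2483 -0.0192] [-0.0028  0.0213  0.0006] dist 0.256 deg 1.2
```

Request:
{"api": "move_arm", "payload": {
  "increments": "-0.2 0.02 0.04 -0.007 0 0.01 0; -0.2 0.04 0.08 -0.014 -0.003 0.02 0; -0.2 0.057 0.12 -0.019 -0.003 0.021 0; -0.2 0.057 0.16 -0.019 -0.003 0.021 0; -0.2 0.057 0.2 -0.019 -0.003 0.021 0; -0.2 0.057 0.225 -0.019 -0.003 0.021 0; -0.2 0.057 0.24 -0.019 -0.003 0.021 0; -0.2 0.057 0.248 -0.019 -0.003 0.021 0"
}}

```text
time_s: 8.4
tcp_pos: [0.4985, -0.2635, 0.0285]
ee_rot: [[0.999, -0.001, -0.034], [0.034, -0.0, 0.999], [-0.001, -1.0, 0.0]]
wrist_force: [0.2, -0.6, 0.1]
gripper_width: 0.599
```

Request:
{"api": "move_arm", "payload": {
  "increments": "0.6 0 0 0 0 0 0; 0.6 0 0 0 0 0 0; 0.6 0 0 0 0 0 0; 0.6 0 0 0 0 0 0; 0.6 0 0 0 0 0 0"
}}

```text
time_s: 8.9
tcp_pos: [0.4997, -0.2653, 0.0313]
ee_rot: [[0.999, 0.004, -0.032], [0.032, -0.001, 0.999], [0.004, -1.0, -0.001]]
wrist_force: [0.1, 2.4, 4.7]
gripper_width: 0.34
```

```bash
python3 -c "
from h import *
go(*wd(.031,-.105),.195,5.95); print(wd(.031,-.105))"
```

```text
inc [ 0.08   -0.1636  0.2224] [ 0.0014 -0.0721  0.004 ] dist 0.287 deg 4.1
[ 0.57187735 -0.04024086]
```

Request:
{"api": "move_arm", "payload": {
  "increments": "0.9 0 -0.03 0 0 0 0; 0.9 0 -0.07 0 0 0 0; 0.9 0 -0.11 0 0 0 0; 0.9 0 -0.15 0.02 0 0 0.004; 0.9 0.01 -0.164 0.06 0 -0.02 0.004; 0.9 0.03 -0.164 0.1 0 -0.04 0.004; 0.9 0.05 -0.164 0.14 0 -0.06 0.004; 0.9 0.065 -0.164 0.18 0.001 -0.072 0.004"
}}

```text
time_s: 9.7
tcp_pos: [0.5581, -0.0816, 0.1941]
ee_rot: [[0.995, -0.002, -0.104], [0.104, 0.0, 0.995], [-0.002, -1.0, 0.001]]
wrist_force: [1.1, 0.1, -2.5]
gripper_width: 0.343
```

```bash
python3 - <<'E'
from h import *
go(*wd(.031,-.105),.195,5.95); print(sense()['gripper_width'])
im,d,p=save('scene','s2')
E
```

```text
inc [ 0.018  -0.001   0.0397] [-0.0005  0.     -0.0019] dist 0.044 deg 0.1
0.3430658479943284
```

View pics/s2.png

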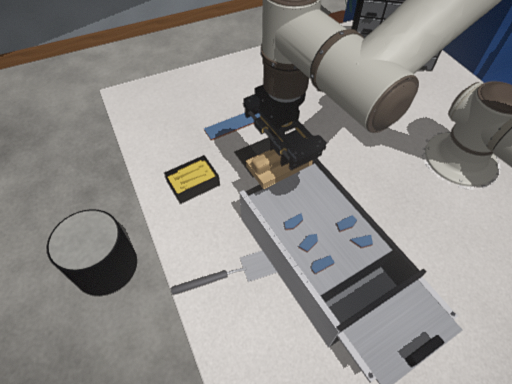

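Request:
{"api": "move_arm", "payload": {
  "increments": "0.9 0.008 0 0.02 0 0 0; 0.9 0.015 0 0.04 0 0 0; 0.9 0.015 0 0.04 0 0 0; 0.9 0.015 0.02 0.04 0 0 0; 0.9 0.015 0.035 0.04 0 0 0; 0.9 0.015 0.035 0.04 0 0 0; 0.9 0.015 0.035 0.04 0 0 0"
}}

```text
time_s: 10.45
tcp_pos: [0.5684, -0.0425, 0.1592]
ee_rot: [[0.995, -0.003, -0.103], [0.103, -0.001, 0.995], [-0.003, -1.0, -0.0]]
wrist_force: [-0.3, -0.4, -0.7]
gripper_width: 0.343
```

```bash
python3 - <<'E'
from h import *
go(*wd(.031,-.105),.13,5.95); print(sense()['gripper_width'])
im,d,p=save('wrist','w4')
cv2.imwrite('pics/w4b.png',cv2.resize(im,(768,576))[:,:,::-1])
E
```

```text
inc [0.0037 0.0291 0.0019] [ 0.0003 -0.0005 -0.0027] dist 0.029 deg 0.2
0.34329305065977794
```

View pics/w4b.png

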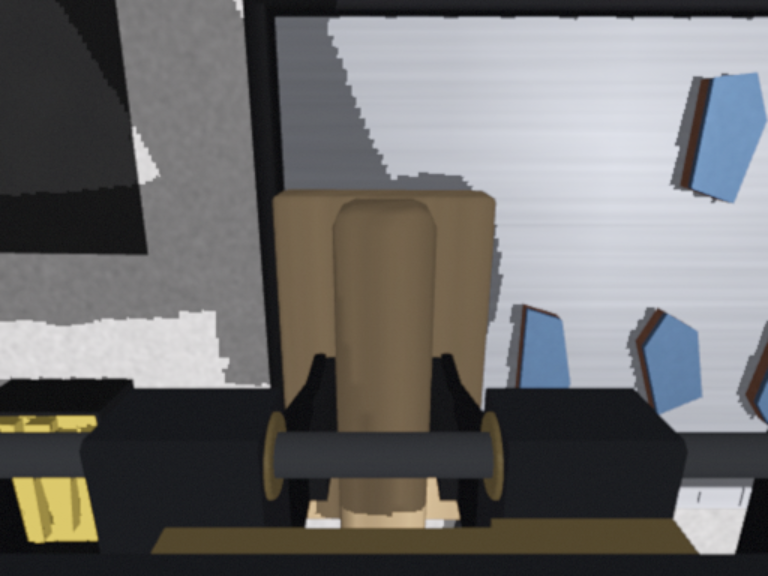

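Request:
{"api": "move_arm", "payload": {
  "increments": "0.9 0.002 0.012 0.002 0 0 -0.003; 0.9 0.002 0.022 0.002 0 0 -0.003; 0.9 0.002 0.027 0.002 0 0 -0.003; 0.9 0.002 0.029 0.002 0 0 -0.003; 0.9 0.002 0.029 0.002 0 0 -0.003; 0.9 0.002 0.029 0.002 0 0 -0.003"
}}

```text
time_s: 11.1
tcp_pos: [0.5706, -0.0396, 0.1303]
ee_rot: [[0.995, 0.001, -0.104], [0.104, 0.0, 0.995], [0.001, -1.0, 0.0]]
wrist_force: [-0.2, 0.2, -2.3]
gripper_width: 0.341
```

```bash
python3 - <<'E'
from h import *
s=sense(); print(s['tcp_pos'],st(s['tcp_pos']),s['wrist_force'],s['gripper_width'])
go(*wd(.03,.11),.13,5.95)
E
```

```text
[ 0.57055583 -0.03958697  0.13026513] [ 0.02975338 -0.10421264] [-0.18066448  0.1836817  -2.30963875] 0.3413025228520121
inc [0.0003 0.0003 0.2142] [-0.      0.0001  0.0013] dist 0.214 deg 0.1
```

Request:
{"api": "move_arm", "payload": {
  "increments": "0.9 0 0.001 0.015 0 0 0; 0.9 0 0.001 0.035 0 0 0; 0.9 0 0.001 0.055 0 0 0; 0.9 0 0.001 0.075 0 0 0; 0.9 0 0.001 0.095 0 0 0; 0.9 0 0.001 0.115 0 0 0; 0.9 0 0.001 0.135 0 0 0; 0.9 0 0.001 0.15 0 0 0"
}}

```text
time_s: 11.9
tcp_pos: [0.5546, 0.1114, 0.1295]
ee_rot: [[0.994, 0.002, -0.105], [0.105, 0.001, 0.995], [0.002, -1.0, 0.0]]
wrist_force: [-0.9, -0.1, -2.1]
gripper_width: 0.34
```

```bash
python3 - <<'E'
from h import *
s=sense(); print(s['tcp_pos'],st(s['tcp_pos']),s['wrist_force'],s['gripper_width'])
save('scene','s3')
go(*wd(.03,.115),.13,5.95)
E
```

```text
[0.55462322 0.1113572  0.1294857 ] [0.02955356 0.04756994] [-0.86689947 -0.11499917 -2.06012021] 0.3401338528335166
inc [ 0.0002 -0.0005  0.0659] [-0.0011  0.0024  0.0025] dist 0.066 deg 0.2
```

View pics/s3.png

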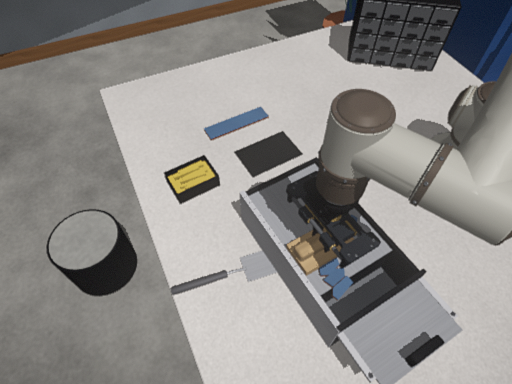

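Request:
{"api": "move_arm", "payload": {
  "increments": "0.9 0 -0.0005 0.015 0 0 0; 0.9 0 -0.0005 0.03 0 0 0; 0.9 0 -0.0005 0.045 0 0 0; 0.9 0 -0.0005 0.058 0 0 0; 0.9 0 -0.0005 0.068 0 0 0; 0.9 0 -0.0005 0.074 0 0 0; 0.9 0 -0.0005 0.074 0 0 0; 0.9 0 -0.0005 0.074 0 0 0"
}}

```text
time_s: 12.75
tcp_pos: [0.547, 0.183, 0.1295]
ee_rot: [[0.995, 0.001, -0.104], [0.104, -0.0, 0.995], [0.001, -1.0, -0.0]]
wrist_force: [0.2, 0.5, -1.7]
gripper_width: 0.344
```

```bash
python3 - <<'E'
from h import *
s=sense(); print(s['tcp_pos'],st(s['tcp_pos']),s['wrist_force'],s['gripper_width'])
save('scene','s4');
go(*wd(.03,.115),.13,5.95)
E
```

```text
[0.54697732 0.18301914 0.12951186] [0.02937736 0.11963839] [ 0.1657347   0.45819931 -1.74439952] 0.34402253821952095
inc [ 0.0006 -0.0005 -0.0044] [ 0.     -0.0005  0.0005] dist 0.005 deg 0.0
```

View pics/s4.png

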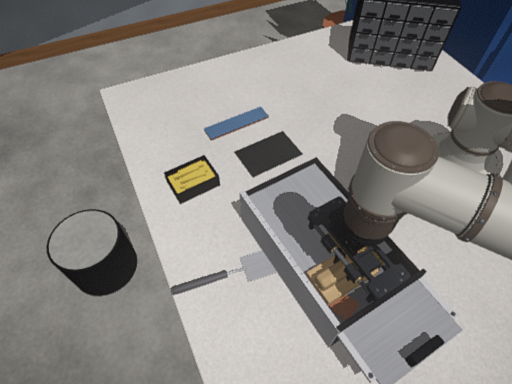

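```bash
python3 - <<'E'
from h import *
go(*wd(-.03,-.05),.19,5.95)
E
```

```text
inc [-0.0593 -0.0605 -0.1695] [ 0.     -0.0005  0.0005] dist 0.189 deg 0.0
```

Request:
{"api": "move_arm", "payload": {
  "increments": "0.9 0 -0.02 0 0 0 0; 0.9 0 -0.045 0 0 0 0; 0.9 0 -0.06 -0.02 0 0 0; 0.9 0 -0.06 -0.06 0 0 0; 0.9 -0.02 -0.06 -0.1 0 0 0; 0.9 -0.04 -0.06 -0.14 0 0 0; 0.9 -0.058 -0.06 -0.168 0 0 0; 0.9 -0.058 -0.06 -0.168 0 0 0"
}}

```text
time_s: 13.6
tcp_pos: [0.5041, 0.0064, 0.1896]
ee_rot: [[0.995, -0.001, -0.099], [0.099, -0.0, 0.995], [-0.001, -1.0, -0.0]]
wrist_force: [0.7, 1.1, -2.1]
gripper_width: 0.34
```

```bash
python3 - <<'E'
from h import *
s=sense(); print(s['tcp_pos'],st(s['tcp_pos']),s['wrist_force'],s['gripper_width'])
im,d,p=save('scene','s5'); go(*wd(-.03,-.05),.13,5.95)
cv2.imwrite('pics/s5b.png',cv2.resize(im[150:384,200:500],None,fx=2.5,fy=2.5)[:,:,::-1])
im,d,p=save('wrist','w5'); 
cv2.imwrite('pics/w5b.png',cv2.resize(im,(768,576))[:,:,::-1])
E
```

```text
[0.50409516 0.0064032  0.18959828] [-0.03158188 -0.05158089] [ 0.65913611  1.08855165 -2.06577823] 0.3398412637148571
inc [-0.0002  0.0599  0.0003] [-0.0002 -0.0036  0.001 ] dist 0.06 deg 0.2
```

View pics/s5b.png

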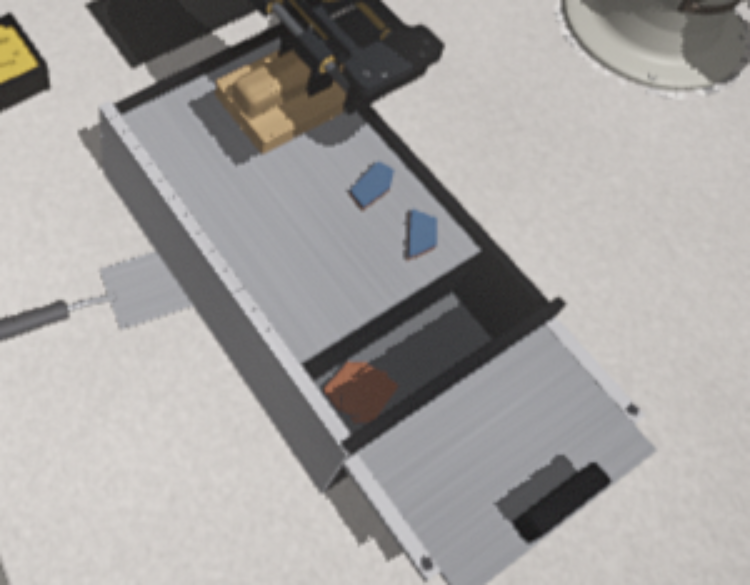

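View pics/w5b.png

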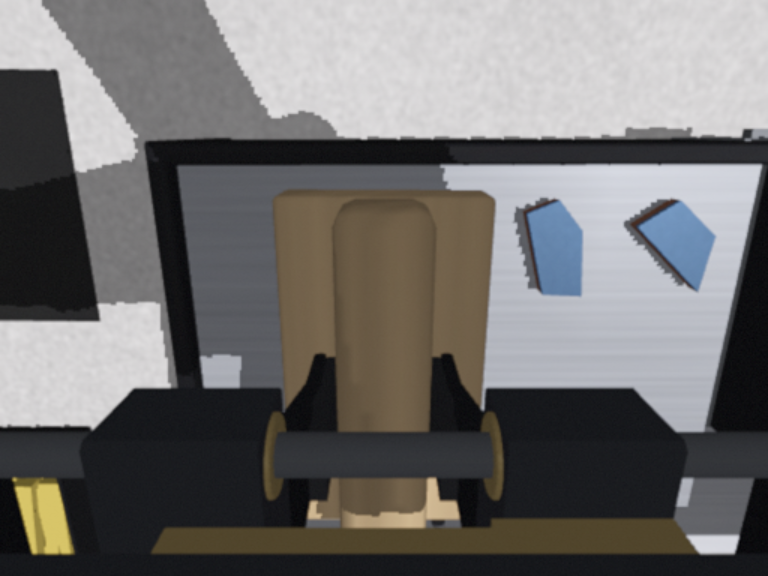

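Three chips are in the bin (brown backs at the fence end of the slot), and two remain on the deck ahead of the block. Now the second pass.

Request:
{"api": "move_arm", "payload": {
  "increments": "0.9 0 0.02 0 0 -0.003 0; 0.9 0 0.04 0 0 -0.003 0; 0.9 0 0.052 0 0 -0.003 0; 0.9 0 0.058 0 0 -0.003 0; 0.9 0 0.06 0 0 -0.003 0; 0.9 0 0.06 0.01 0 -0.003 0; 0.9 0 0.06 0.03 0 -0.003 0; 0.9 0 0.06 0.05 0 -0.003 0"
}}

```text
time_s: 14.5
tcp_pos: [0.5022, 0.061, 0.1305]
ee_rot: [[0.994, 0.003, -0.106], [0.106, 0.001, 0.994], [0.003, -1.0, 0.001]]
wrist_force: [0.5, 0.3, -2.5]
gripper_width: 0.342
```

```bash
python3 - <<'E'
from h import *
s=sense(); print(s['tcp_pos'],st(s['tcp_pos']),s['wrist_force'],s['gripper_width'])
go(*wd(-.03,.119),.13,5.95)
E
```

```text
[0.50222268 0.06096507 0.1305163 ] [-0.02778836  0.00288115] [ 0.46115253  0.33270058 -2.53064997] 0.341781403837802
inc [-0.0019  0.0006  0.1161] [-0.0006  0.0025  0.0029] dist 0.116 deg 0.2
```

Request:
{"api": "move_arm", "payload": {
  "increments": "0.9 -0.002 0.001 0.02 0 0.002 0; 0.9 -0.002 0.001 0.04 0 0.002 0; 0.9 -0.002 0.001 0.06 0 0.002 0; 0.9 -0.002 0.001 0.08 0 0.002 0; 0.9 -0.002 0.001 0.097 0 0.002 0; 0.9 -0.002 0.001 0.11 0 0.002 0; 0.9 -0.002 0.001 0.117 0 0.002 0; 0.9 -0.002 0.001 0.119 0 0.002 0"
}}

```text
time_s: 15.3
tcp_pos: [0.487, 0.1788, 0.1289]
ee_rot: [[0.994, 0.001, -0.106], [0.106, 0.001, 0.994], [0.001, -1.0, 0.0]]
wrist_force: [0.5, 0.8, -2.6]
gripper_width: 0.338
```

Request:
{"api": "move_arm", "payload": {
  "increments": "0.9 0 0 0 0 0 0; 0.9 0 -0.02 0 0 0 0; 0.9 0 -0.05 0 0 0 0; 0.9 0 -0.06 -0.03 0 0 0; 0.9 0 -0.06 -0.07 0 0 0; 0.9 0 -0.06 -0.12 0 0 0; 0.9 0 -0.06 -0.17 0 0 0; 0.9 0 -0.06 -0.17 0 0 0"
}}

```text
time_s: 16.1
tcp_pos: [0.5039, 0.0034, 0.1884]
ee_rot: [[0.995, -0.0, -0.097], [0.097, -0.001, 0.995], [-0.001, -1.0, -0.001]]
wrist_force: [-0.4, 1.0, -1.9]
gripper_width: 0.338
```

```bash
python3 - <<'E'
from h import *
s=sense(); print(s['tcp_pos'],st(s['tcp_pos']),s['wrist_force'],s['gripper_width'])
im,d,p=save('scene','s6'); go(.499,-.26,.19,5)
cv2.imwrite('pics/s6b.png',cv2.resize(im[100:384,180:500],None,fx=2.1,fy=2.1)[:,:,::-1])
E
```

```text
[0.50393791 0.00338652 0.18842822] [-0.03205099 -0.05456502] [-0.35192037  1.00970168 -1.90462764] 0.3379679174058389
inc [-0.0313 -0.0016 -0.2636] [0.     0.0112 0.0002] dist 0.265 deg 0.6
```

View pics/s6b.png

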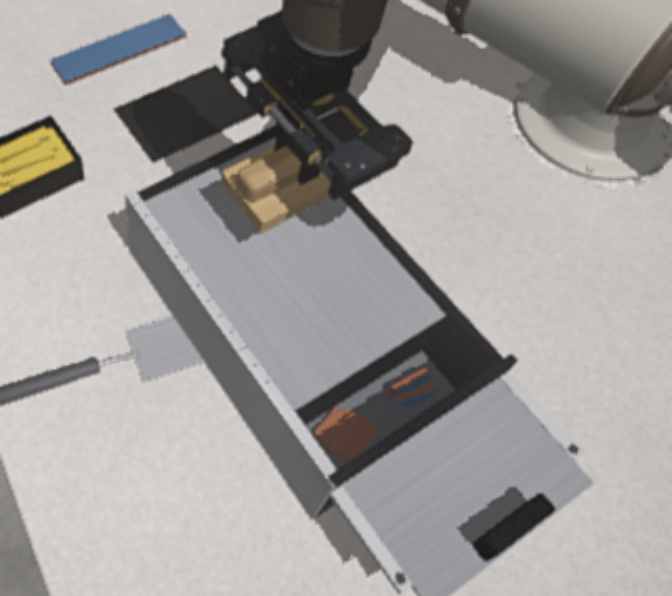

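All five chips are in the bin and the deck is clear. Next I'll return the block to its mat.

Request:
{"api": "move_arm", "payload": {
  "increments": "0.9 -0.005 0 -0.045 0 0 0; 0.9 -0.01 0 -0.09 0 0.005 0; 0.9 -0.016 0 -0.135 0 0.01 0; 0.9 -0.022 0 -0.18 0 0.011 0; 0.9 -0.028 0 -0.22 0 0.011 0; 0.9 -0.033 0 -0.25 0 0.011 0; 0.9 -0.034 0 -0.26 0 0.011 0; 0.9 -0.034 0.02 -0.26 0 0.011 0"
}}

```text
time_s: 16.95
tcp_pos: [0.5001, -0.2549, 0.1706]
ee_rot: [[0.996, 0.007, -0.092], [0.092, -0.002, 0.996], [0.007, -1.0, -0.003]]
wrist_force: [0.8, 0.5, -2.0]
gripper_width: 0.342
```

```bash
python3 - <<'E'
from h import *
s=sense(); print(s['tcp_pos'],s['gripper_width'])
im,d,p=save('top','t6'); go(.496,-.257,.0315,5)
m=cv2.convertScaleAbs(cv2.resize(im[90:290,90:410],None,fx=2.4,fy=2.4)[:,:,::-1],alpha=1.5)
cv2.imwrite('pics/t6b.png',m)
im,d,p=save('wrist','w6'); cv2.imwrite('pics/w6b.png',cv2.resize(im,(768,576))[:,:,::-1])
E
```

```text
[ 0.50007016 -0.25493105  0.17062832] 0.34233391170377847
inc [-0.0011  0.1339 -0.0045] [-0.0027  0.0046 -0.002 ] dist 0.134 deg 0.3
```

View pics/w6b.png

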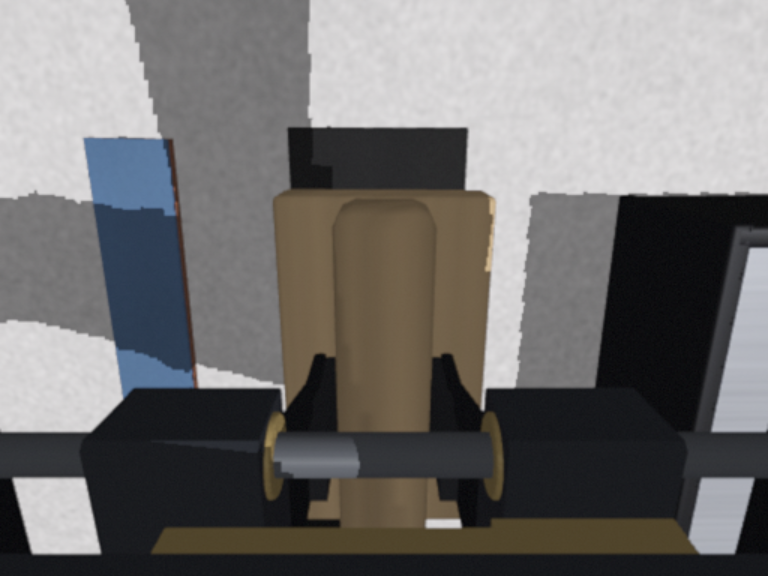

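View pics/t6b.png

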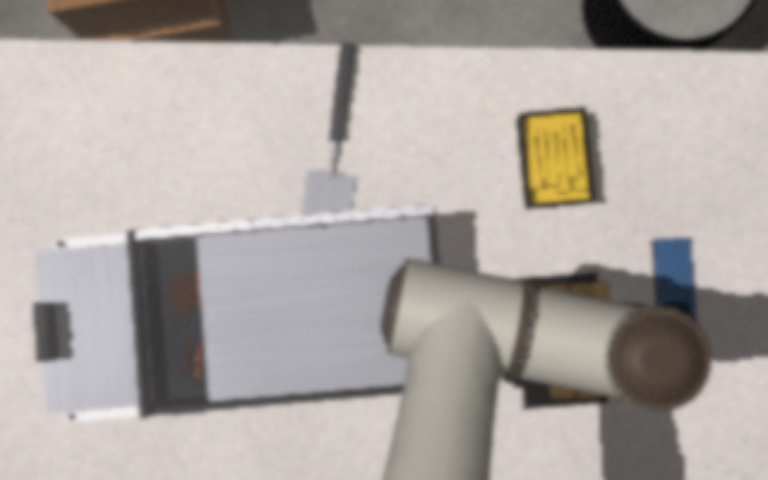

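Request:
{"api": "move_arm", "payload": {
  "increments": "0.9 -0.001 0.03 -0.002 0 0.004 0; 0.9 -0.001 0.06 -0.002 0 0.004 0; 0.9 -0.001 0.09 -0.002 0 0.004 0; 0.9 -0.001 0.11 -0.002 0 0.004 0; 0.9 -0.001 0.122 -0.002 0 0.004 0; 0.9 -0.001 0.128 -0.002 0 0.004 0; 0.9 -0.001 0.131 -0.002 0 0.004 0; 0.9 -0.001 0.131 -0.002 0 0.004 0"
}}

```text
time_s: 17.85
tcp_pos: [0.498, -0.2553, 0.0381]
ee_rot: [[0.996, 0.002, -0.09], [0.09, -0.0, 0.996], [0.002, -1.0, -0.0]]
wrist_force: [-0.2, -0.5, -1.5]
gripper_width: 0.339
```

```bash
python3 - <<'E'
from h import *
go(.496,-.257,.0315,5); s=sense();print(s['tcp_pos'],s['wrist_force'])
E
```

```text
inc [-0.0022  0.0066 -0.0015] [0.0003 0.0031 0.0019] dist 0.007 deg 0.2
[ 0.49802659 -0.2552689   0.03808998] [-0.20252657 -0.53658506 -1.45469192]
```

Lower it and release (opening to about 50 mm), then rise.

Request:
{"api": "move_arm", "payload": {
  "increments": "0.9 -0.002 0.004 -0.001 0 0 0; 0.9 -0.002 0.0065 -0.001 0 0 0; 0.9 -0.002 0.007 -0.001 0 0 0; 0.9 -0.002 0.007 -0.001 0 0 0; 0.2 -0.002 0.006 -0.001 0 0 0; -0.2 -0.002 0.006 -0.001 0 0 0; -0.2 -0.002 0.006 -0.001 0 0 0; -0.2 -0.002 0.006 -0.001 0 0 0"
}}

```text
time_s: 18.65
tcp_pos: [0.4956, -0.2565, 0.0313]
ee_rot: [[0.996, 0.001, -0.09], [0.09, 0.0, 0.996], [0.001, -1.0, 0.0]]
wrist_force: [-0.3, 0.7, -0.1]
gripper_width: 0.561
```

Request:
{"api": "move_arm", "payload": {
  "increments": "-0.2 0 -0.01 0 0 0 0; -0.2 0 -0.03 0 0 0 0; -0.2 0 -0.07 0 0 0 0; -0.2 0 -0.12 0 0 0 0; -0.2 0 -0.16 0 0 0 0; -0.2 0 -0.19 0 0 0 0; -0.2 0 -0.2 0 0 0 0; -0.2 -0.04 -0.21 0 0 0 0"
}}

```text
time_s: 19.45
tcp_pos: [0.458, -0.26, 0.2417]
ee_rot: [[0.996, 0.003, -0.092], [0.092, -0.0, 0.996], [0.003, -1.0, -0.0]]
wrist_force: [-0.5, -0.0, -0.0]
gripper_width: 0.604
```

```bash
python3 - <<'E'
from h import *
im,d,p=save('wrist','w7'); cv2.imwrite('pics/w7b.png',cv2.resize(im,(768,576))[:,:,::-1])
go(*wd(0,.345),.2,5.95)
E
```

```text
inc [0.1027 0.0439 0.6574] [-0.0015 -0.0149 -0.0007] dist 0.667 deg 0.9
```

View pics/w7b.png

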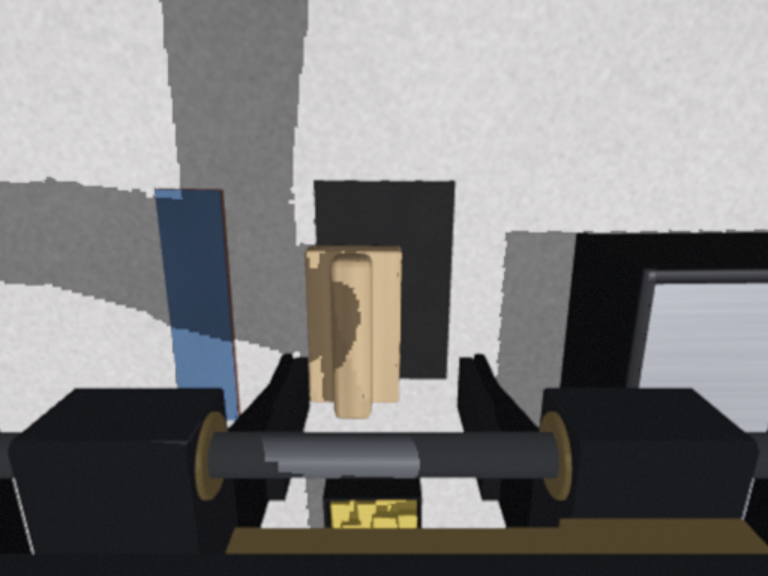

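```bash
python3 - <<'E'
from h import *
im,d,p=load('w7')
f=lambda u,v,z:onplane(p,u/1.5,v/1.5,z)[:2]
for zt in (.0,.003):
  b=[f(306,247,.022+zt),f(401,247,.022+zt),f(399,403,.022+zt),f(310,402,.022+zt)]
  print(np.round(b,4),np.mean(b,0))
a,c=f(352,256,.054),f(352.5,417,.054); print('rib',a,c,(a+c)/2,np.degrees(np.arctan2(*(c-a)[::-1])))
m=[f(315,181,.003),f(454,181,.003),f(447,378,.003)];print('mat',np.round(m,4)); 
e=(m[2]-m[1])/np.linalg.norm(m[2]-m[1]); n=np.array([e[1],-e[0]])
print('yaw',np.degrees(np.arctan2(e[1],e[0])),np.linalg.norm(m[2]-m[1]),np.linalg.norm(m[1]-m[0]),'centre',(m[0]+m[2])/2)
P=cloud(d,p); print('tops',P[170:262:15,int(352/1.5),2].round(3), P[180:260:15,260,2].round(3))
E
```

```text
[[ 0.4642 -0.3192]
 [ 0.4575 -0.2473]
 [ 0.5907 -0.235 ]
 [ 0.5968 -0.3096]] [ 0.52727289 -0.27777105]
[[ 0.4635 -0.3188]
 [ 0.4568 -0.2474]
 [ 0.589  -0.2353]
 [ 0.595  -0.3093]] [ 0.52606522 -0.2776975 ]
rib [ 0.46004779 -0.28254402] [ 0.58806622 -0.27257094] [ 0.524057   -0.27755748] 4.454541618427879
mat [[ 0.4164 -0.3173]
 [ 0.4065 -0.2111]
 [ 0.5732 -0.1944]]
yaw 5.715058340942873 0.167607410792898 0.1066217362646188 centre [ 0.4948179  -0.25585641]
tops [0.036 0.053 0.053 0.052 0.054 0.055 0.054] [0.022 0.024 0.024 0.025 0.024 0.024]
```

The block was found at about mat (+28, -25) mm. It was knocked after I released it, but it is flat, on the mat and within the limits. I'll recheck it at the end. Next I'll shut the shutter.

Request:
{"api": "move_arm", "payload": {
  "increments": "0.18 0.007 0 0.047 0 0 0; 0.18 0.014 0 0.094 0 0 0; 0.18 0.02 0 0.141 0 0 0; 0.18 0.028 0 0.188 0 0 0; 0.18 0.035 0 0.235 0 0 0; 0.18 0.042 0 0.282 0 0 0; 0.18 0.05 0 0.329 0 0 0; 0.18 0.06 0 0.376 0 -0.015 0"
}}

```text
time_s: 20.3
tcp_pos: [0.4805, 0.1214, 0.2411]
ee_rot: [[0.994, -0.0, -0.105], [0.105, -0.0, 0.994], [-0.0, -1.0, -0.0]]
wrist_force: [1.0, -0.4, -0.3]
gripper_width: 0.408
```

Request:
{"api": "move_arm", "payload": {
  "increments": "0.18 0.007 0 0.047 0 0 0; 0.18 0.014 0.005 0.094 0 0 0; 0.18 0.02 0.01 0.141 0 0 0; 0.18 0.028 0.02 0.188 0 0 0; 0.18 0.035 0.03 0.225 0 0 0; 0.18 0.042 0.04 0.25 0 0 0; 0.18 0.043 0.04 0.25 0 0 0; 0.18 0.043 0.04 0.25 0 0 0"
}}

```text
time_s: 21.1
tcp_pos: [0.4976, 0.3726, 0.2002]
ee_rot: [[0.994, -0.001, -0.105], [0.105, -0.002, 0.994], [-0.001, -1.0, -0.002]]
wrist_force: [-0.7, -0.4, -0.2]
gripper_width: 0.411
```

```bash
python3 - <<'E'
from h import *
s=sense();print(st(s['tcp_pos']),s['tcp_pos'],s['gripper_width'])
im,d,p=save('wrist','w8'); cv2.imwrite('pics/w8b.png',cv2.resize(im,(768,576))[:,:,::-1])
go(*wd(0,.314),.109,5.95)
E
```

```text
[-5.90948241e-05  3.13332380e-01] [0.49762102 0.37261825 0.20021811] 0.41138119378201343
inc [-0.0001  0.0921  0.0013] [ 0.0011  0.0008 -0.0003] dist 0.092 deg 0.1
```

View pics/w8b.png

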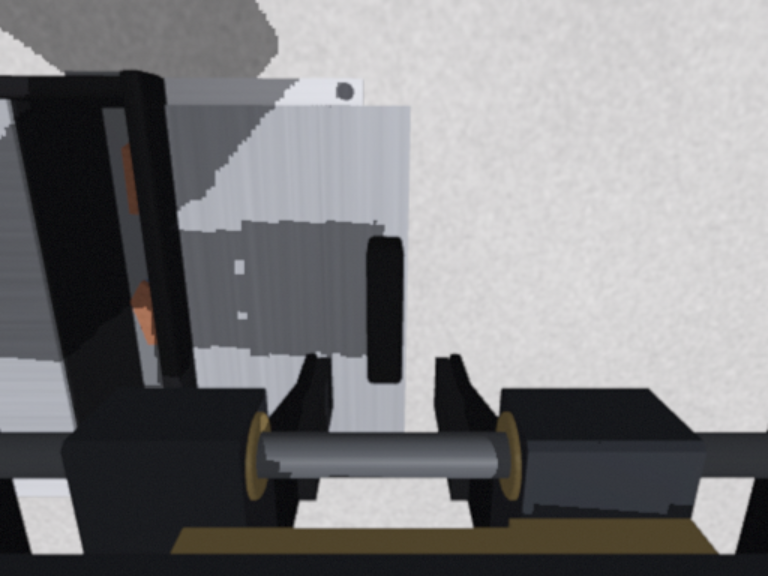

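Grip centred between the fingers (385,310). Descend and grasp.

Request:
{"api": "move_arm", "payload": {
  "increments": "0.18 0 0.03 0.001 0 0 0; 0.18 0 0.05 0.001 0 0 0; 0.18 0 0.07 0.001 0 0 0; 0.18 0 0.085 0.001 0 0 0; 0.18 0 0.09 0.001 0 0 0; 0.18 0 0.09 0.001 0 0 0; 0.9 0 0.09 0.001 0 0 0; 0.9 0 0.09 0.001 0 0 0"
}}

```text
time_s: 21.95
tcp_pos: [0.4987, 0.3741, 0.113]
ee_rot: [[0.995, 0.002, -0.104], [0.104, 0.002, 0.995], [0.003, -1.0, 0.002]]
wrist_force: [0.9, 0.5, 1.1]
gripper_width: 0.301
```

Request:
{"api": "move_arm", "payload": {
  "increments": "0.9 0 0 0 0 0 0; 0.9 0 0 0 0 0 0; 0.9 0 0 -0.01 0 0 0; 0.9 0 0 -0.02 0 0 0; 0.9 0 0 -0.03 0 0 0; 0.9 0 0 -0.04 0 0 0; 0.9 0 0 -0.05 0 0 0; 0.9 0 0 -0.058 0 0 0"
}}

```text
time_s: 22.75
tcp_pos: [0.5045, 0.3157, 0.1125]
ee_rot: [[0.995, 0.002, -0.104], [0.104, 0.002, 0.995], [0.002, -1.0, 0.001]]
wrist_force: [-2.6, 2.0, 5.1]
gripper_width: 0.201
```

```bash
python3 -c "
from h import *
s=sense();print(st(s['tcp_pos']),s['wrist_force'],s['gripper_width']*87)"
```

```text
[0.00083604 0.25597845] [-2.64865906  2.00792944  5.11603474] 17.47261206638329
```

Request:
{"api": "move_arm", "payload": {
  "increments": "0.9 0 0 -0.004 0 0 0; 0.9 0 0 -0.007 0 0 0; 0.9 0 0 -0.01 0 0 0; 0.9 0 0 -0.012 0 0 0; 0.9 0 0 -0.012 0 0 0; 0.9 0 0 -0.012 0 0 0"
}}

```text
time_s: 23.35
tcp_pos: [0.5054, 0.3076, 0.1125]
ee_rot: [[0.994, 0.003, -0.105], [0.105, 0.007, 0.994], [0.004, -1.0, 0.007]]
wrist_force: [-6.8, 11.8, 5.0]
gripper_width: 0.204
```

```bash
python3 -c "
from h import *
s=sense();print(st(s['tcp_pos']),s['wrist_force'],s['gripper_width']*87)"
```

```text
[0.00089316 0.2478546 ] [-6.77161983 11.7752231   4.96798372] 17.716071193074704
```

Request:
{"api": "move_arm", "payload": {
  "increments": "0.9 0 0 0.003 0 0 0; 0.2 0 0 0.003 0 0 0; 0.2 0 0 0.003 0 0 0; 0.2 0 0 0.003 0 0 0; 0.2 0 -0.03 0.003 0 0 0; 0.2 0 -0.07 0.003 0 0 0; 0.2 0 -0.12 0.003 0 0 0; 0.2 0 -0.13 0.003 0 0 0"
}}

```text
time_s: 24.15
tcp_pos: [0.5077, 0.3082, 0.248]
ee_rot: [[0.994, 0.01, -0.105], [0.105, 0.007, 0.994], [0.011, -1.0, 0.006]]
wrist_force: [-0.5, 0.2, 0.9]
gripper_width: 0.402
```

```bash
python3 -c "
from h import *
go(.46,-.4,.25,4)
im,d,p=save('scene','s9');cv2.imwrite('pics/s9b.png',cv2.resize(im[100:384,180:500],None,fx=2.1,fy=2.1)[:,:,::-1])"
```

```text
inc [-0.1217 -0.0072 -0.6993] [-0.0057  0.0353  0.0107] dist 0.71 deg 2.1
```

View pics/s9b.png

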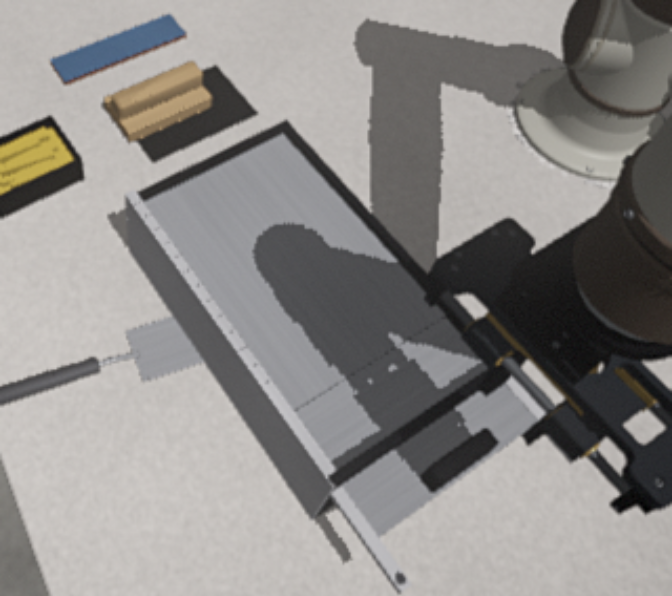

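Shutter is shut, with its edge flush at about (370,365). The block sits on the mat, offset to one side. Now the tile.

Request:
{"api": "move_arm", "payload": {
  "increments": "-0.6 -0.008 0 -0.048 0 0.005 0; -0.6 -0.016 0 -0.096 0 0.01 0; -0.6 -0.024 0 -0.144 0 0.015 0; -0.6 -0.032 0 -0.192 0 0.02 0; -0.6 -0.04 0 -0.24 0 0.025 0; -0.6 -0.048 0 -0.288 0 0.03 0; -0.6 -0.056 0 -0.336 0 0.035 0.01; -0.6 -0.064 0 -0.384 -0.005 0.035 0.01"
}}

```text
time_s: 25.0
tcp_pos: [0.4802, -0.0835, 0.24]
ee_rot: [[0.998, -0.011, -0.069], [0.069, -0.006, 0.998], [-0.012, -1.0, -0.005]]
wrist_force: [0.5, -0.6, 0.3]
gripper_width: 0.798
```

Request:
{"api": "move_arm", "payload": {
  "increments": "-0.6 -0.008 0 -0.048 0 0 0; -0.6 -0.016 0 -0.096 0 0 0; -0.6 -0.024 0 -0.144 0 0 0; -0.6 -0.032 0 -0.192 0 0 0; -0.6 -0.04 0 -0.24 0 0 0; -0.6 -0.045 0 -0.28 0 0 0; -0.6 -0.048 0 -0.31 0 0 0; -0.6 -0.048 0 -0.31 0 0 0"
}}

```text
time_s: 25.8
tcp_pos: [0.4537, -0.3969, 0.2404]
ee_rot: [[0.998, -0.012, -0.065], [0.065, -0.004, 0.998], [-0.013, -1.0, -0.003]]
wrist_force: [0.1, 0.5, -0.9]
gripper_width: 0.8
```

Request:
{"api": "move_arm", "payload": {
  "increments": "-0.6 0 0 0 0 0 0"
}}

```text
time_s: 25.9
tcp_pos: [0.4541, -0.3941, 0.2412]
ee_rot: [[0.998, -0.012, -0.068], [0.068, -0.003, 0.998], [-0.012, -1.0, -0.002]]
wrist_force: [-0.6, 0.6, -0.8]
gripper_width: 0.796
```

```bash
python3 - <<'E'
from h import *
s=sense();print(s['tcp_pos'],s['gripper_width'])
im,d,p=save('wrist','w10'); cv2.imwrite('pics/w10b.png',cv2.resize(im,(768,576))[:,:,::-1])
E
```

```text
[ 0.45412878 -0.39414327  0.24123483] 0.796209973241403
```

View pics/w10b.png

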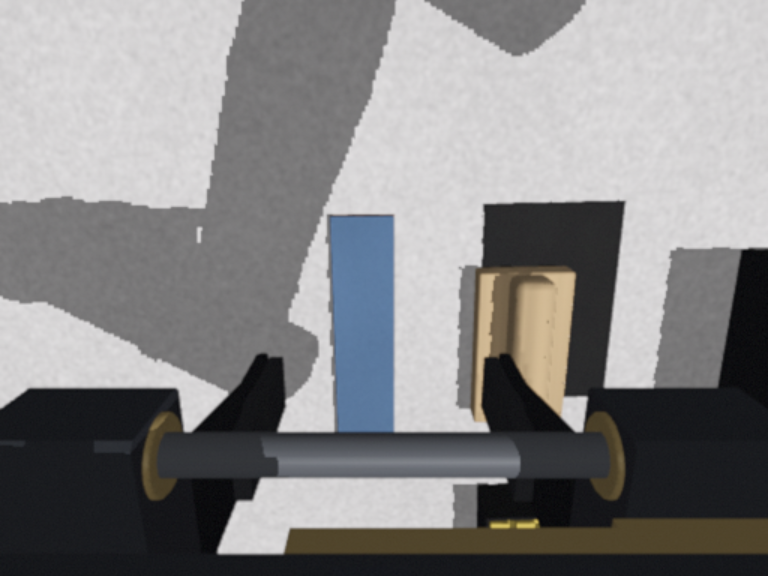

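```bash
python3 - <<'E'
from h import *
im,d,p=load('w10')
hsv=cv2.cvtColor(im,cv2.COLOR_RGB2HSV); m=cv2.inRange(hsv,(95,90,30),(125,255,255)); m[282:]=0
cs,_=cv2.findContours(m,0,2);c=max(cs,key=cv2.contourArea)[:,0,:]
f=lambda u,v,z:onplane(p,u,v,z)[:2]
L=[];R=[]
for v in range(155,278,3):
    u=np.where(m[v]>0)[0]; L.append(f(u.min(),v,.01)); R.append(f(u.max()+1,v,.01))
L=np.array(L);R=np.array(R)
for e in(L,R):
    l=cv2.fitLine(e.astype(np.float32),cv2.DIST_HUBER,0,.001,.001).ravel(); print(l, np.degrees(np.arctan(l[1]/l[0])))
top=f(361/1.5,215/1.5,.01); print('end',top, 'width',np.linalg.norm(L[5]-R[5]))
a=np.radians(4.0); print(top+.1*np.array([np.cos(a),np.sin(a)]))
E
```

```text
[ 0.9970868   0.07627479  0.52117074 -0.4307499 ] 4.374472
[ 0.99718523  0.07497754  0.51205176 -0.38336086] 4.2999315
end [ 0.4303203  -0.41418192] width 0.0484086414838069
[ 0.5300767  -0.40720627]
```

```bash
python3 -c "
from h import *
go(.530,-.406,.06,4.3)"
```

```text
inc [ 0.0765  0.1811 -0.0171] [ 0.0031 -0.006  -0.0113] dist 0.197 deg 0.8
```

Request:
{"api": "move_arm", "payload": {
  "increments": "-0.6 0.02 0.035 -0.006 0 0 0; -0.6 0.04 0.07 -0.012 0 0 -0.005; -0.6 0.06 0.105 -0.017 0.003 -0.006 -0.011; -0.6 0.076 0.14 -0.017 0.003 -0.006 -0.011; -0.6 0.076 0.165 -0.017 0.003 -0.006 -0.011; -0.6 0.076 0.181 -0.017 0.003 -0.006 -0.011; -0.6 0.076 0.181 -0.017 0.003 -0.006 -0.011; -0.6 0.076 0.181 -0.017 0.003 -0.006 -0.011"
}}

```text
time_s: 26.75
tcp_pos: [0.5311, -0.4059, 0.0623]
ee_rot: [[0.997, 0.002, -0.077], [0.077, -0.002, 0.997], [0.002, -1.0, -0.002]]
wrist_force: [0.0, -0.1, 1.0]
gripper_width: 0.801
```

```bash
python3 -c "
from h import *
go(.530,-.406,.003,4.3)"
```

```text
inc [-0.0012  0.0593  0.0001] [0.0023 0.0024 0.0018] dist 0.059 deg 0.2
```

Request:
{"api": "move_arm", "payload": {
  "increments": "-0.6 -0.001 0.02 0 0.002 0.002 0.002; -0.6 -0.001 0.04 0 0.002 0.002 0.002; -0.6 -0.001 0.052 0 0.002 0.002 0.002; -0.6 -0.001 0.058 0 0.002 0.002 0.002; -0.6 -0.001 0.059 0 0.002 0.002 0.002; 0.2 -0.001 0.059 0 0.002 0.002 0.002; 0.5 -0.001 0.059 0 0.002 0.002 0.002; 0.5 -0.001 0.059 0 0.002 0.002 0.002"
}}

```text
time_s: 27.55
tcp_pos: [0.5303, -0.4071, 0.0037]
ee_rot: [[0.997, 0.001, -0.074], [0.074, -0.001, 0.997], [0.001, -1.0, -0.001]]
wrist_force: [-1.1, 0.6, -0.6]
gripper_width: 0.605
```

Request:
{"api": "move_arm", "payload": {
  "increments": "0.5 0 0 0 0 0 0; 0.5 0 0 0 0 0 0; 0.5 0 -0.01 0 0 0 0; 0.5 0 -0.025 0 0 0 0; 0.5 0 -0.04 0 0 0 0"
}}

```text
time_s: 28.05
tcp_pos: [0.5297, -0.407, 0.0438]
ee_rot: [[0.997, -0.0, -0.074], [0.074, -0.0, 0.997], [-0.0, -1.0, 0.0]]
wrist_force: [0.5, -0.6, -1.1]
gripper_width: 0.567
```

```bash
python3 - <<'E'
from h import *
go(*wd(.03,-.01),.19,95.95); go(*wd(.03,-.01),.19,-84.05); print(sense()['joints'])
im,d,p=save('wrist','w11'); cv2.imwrite('pics/w11b.png',cv2.resize(im,(768,576))[:,:,::-1])
E
```

```text
inc [ 0.0652 -0.1462  0.4576] [-4.0000e-04 -1.6009e+00 -3.0000e-04] dist 0.485 deg 91.7
inc [ 0.0652 -0.1462  0.4576] [ 3.0000e-04  1.5407e+00 -4.0000e-04] dist 0.485 deg 88.3
[-2.36895511e+01  3.52484369e+01 -4.85035588e+00  1.43384338e-02
 -4.99248688e+01 -6.20938060e+01]
```

View pics/w11b.png

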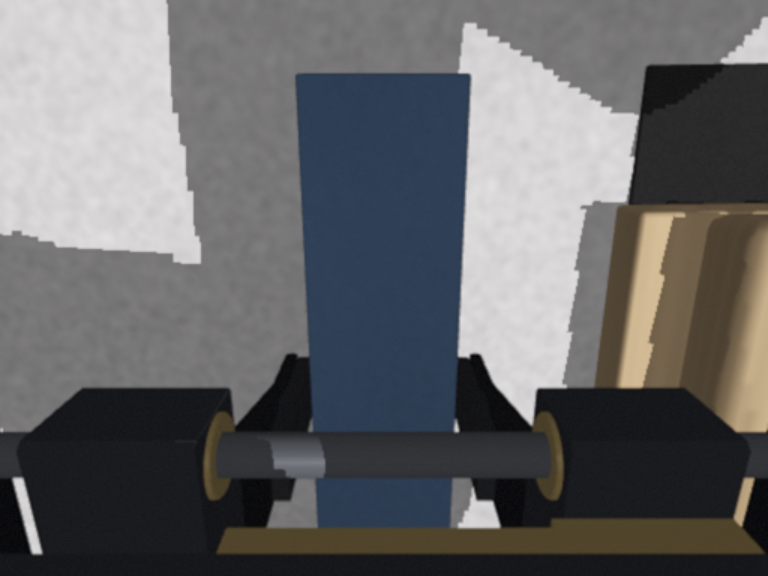

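Request:
{"api": "move_arm", "payload": {
  "increments": "0.5 0 -0.04 0 0 0 0; 0.5 0 -0.08 0 0 0 0; 0.5 0 -0.12 0 0 0 0; 0.5 0.005 -0.146 0.03 0 -0.1 0; 0.5 0.01 -0.146 0.07 0 -0.22 0; 0.5 0.015 -0.146 0.11 0 -0.35 0; 0.5 0.02 -0.146 0.15 0 -0.48 0; 0.5 0.025 -0.146 0.19 0 -0.6 0"
}}

```text
time_s: 28.9
tcp_pos: [0.5406, -0.2141, 0.1898]
ee_rot: [[0.779, 0.001, -0.628], [0.628, 0.0, 0.779], [0.001, -1.0, -0.001]]
wrist_force: [0.6, -0.3, -2.7]
gripper_width: 0.568
```

```bash
python3 - <<'E'
from h import *
print(sense()['gripper_width']); go(*wd(.04,-.01),.19,95.95); 
E
```

```text
0.5679156496200134
inc [ 0.1927 -0.0002  0.1905] [ 1.400e-03 -9.962e-01  6.000e-04] dist 0.271 deg 57.1
```

Request:
{"api": "move_arm", "payload": {
  "increments": "0.5 0.024 0 0.024 0 -0.13 0; 0.5 0.048 0 0.048 0 -0.26 0; 0.5 0.072 0 0.072 0 -0.39 0; 0.5 0.096 0 0.095 0 -0.52 0; 0.5 0.12 0 0.119 0 -0.65 0; 0.5 0.145 0 0.143 0 -0.78 0; 0.5 0.17 0 0.168 0 -0.9 0; 0.5 0.189 0 0.187 0.001 -0.985 0"
}}

```text
time_s: 29.7
tcp_pos: [0.5719, 0.0505, 0.1898]
ee_rot: [[-0.093, 0.0, -0.996], [0.996, 0.001, -0.093], [0.001, -1.0, -0.001]]
wrist_force: [-0.1, -0.1, -1.7]
gripper_width: 0.569
```

Request:
{"api": "move_arm", "payload": {
  "increments": "0.5 0 0 0 0 0 0; 0.5 0 0 0 0 0 0"
}}

```text
time_s: 29.9
tcp_pos: [0.5716, 0.049, 0.1893]
ee_rot: [[-0.088, -0.001, -0.996], [0.996, 0.001, -0.088], [0.001, -1.0, 0.001]]
wrist_force: [0.5, -0.7, -2.2]
gripper_width: 0.569
```

```bash
python3 - <<'E'
from h import *
s=sense();print(s['gripper_width'],st(s['tcp_pos']),s['tcp_pos']); go(*wd(.04,-.01),.104,95.95); 
im,d,p=save('wrist','w12'); cv2.imwrite('pics/w12b.png',cv2.resize(im,(768,576))[:,:,::-1])
im,d,p=save('scene','s12');cv2.imwrite('pics/s12b.png',cv2.resize(im[100:384,180:500],None,fx=2.1,fy=2.1)[:,:,::-1])
E
```

```text
0.5685234157603496 [ 0.04000188 -0.01622437] [0.5716282  0.04898965 0.18933913]
inc [0.0062 0.0853 0.0001] [-0.0005 -0.0154  0.0006] dist 0.086 deg 0.9
```

View pics/w12b.png

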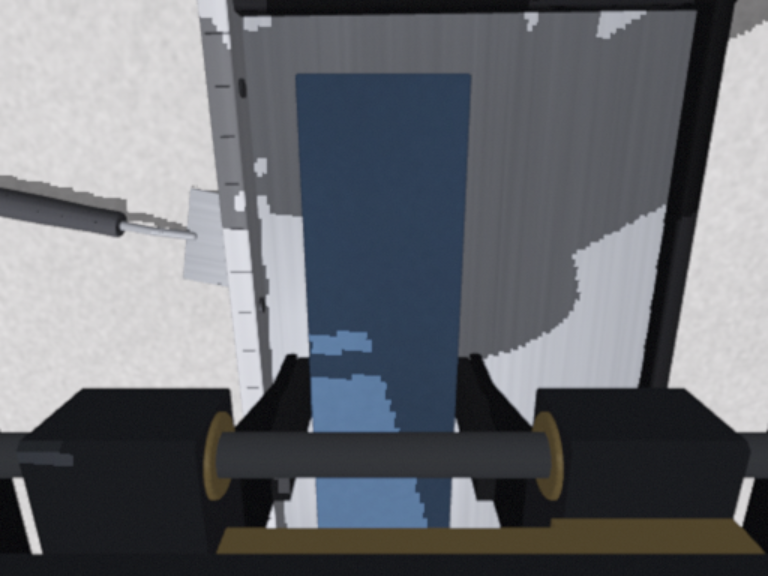

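View pics/s12b.png

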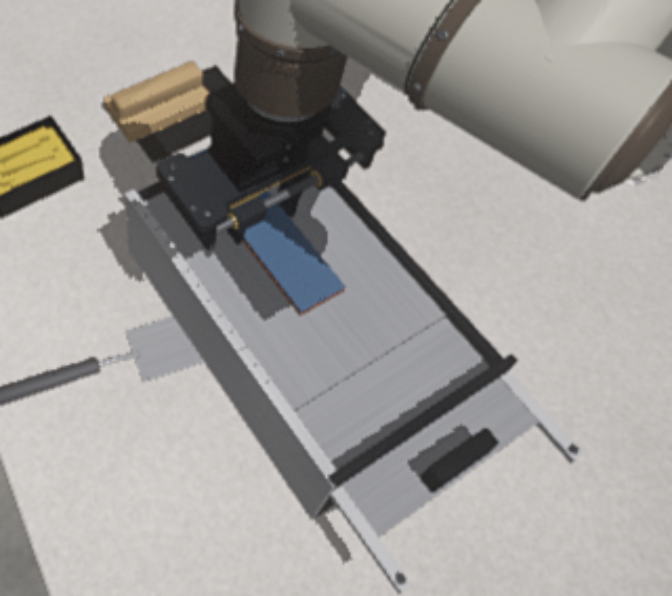

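Request:
{"api": "move_arm", "payload": {
  "increments": "0.5 0.006 0.02 0 0 -0.015 0; 0.5 0.006 0.04 0 0 -0.015 0; 0.5 0.006 0.06 0 0 -0.015 0; 0.5 0.006 0.073 0 0 -0.015 0; 0.5 0.006 0.08 0 0 -0.015 0; 0.5 0.006 0.084 0 0 -0.015 0; 0.5 0.006 0.084 0 0 -0.015 0; 0.5 0.006 0.084 0 0 -0.015 0"
}}

```text
time_s: 30.8
tcp_pos: [0.5718, 0.0546, 0.1057]
ee_rot: [[-0.103, 0.001, -0.995], [0.995, 0.001, -0.103], [0.001, -1.0, -0.001]]
wrist_force: [0.8, -0.1, -2.6]
gripper_width: 0.572
```

```bash
python3 - <<'E'
from h import *
s=sense();print(s['gripper_width'],st(s['tcp_pos']),s['tcp_pos'],s['wrist_force']); go(*wd(.04,-.01),.104,95.95); 
E
```

```text
0.5722867110988888 [ 0.04076625 -0.01063113] [0.57180866 0.05463199 0.10569405] [ 0.82109939 -0.1139199  -2.624733  ]
inc [0.0006 0.0017 0.0008] [ 0.0007 -0.0008  0.0007] dist 0.002 deg 0.1
```

Request:
{"api": "move_arm", "payload": {
  "increments": "0.5 0 0.0015 0 0 0 0; 0.5 0 0.0018 0 0 0 0; 0.5 0 0.0018 0 0 0 0; 0 0 0.001 0 0 0 0; -0.33 0 0.001 0 0 0 0; -0.33 0 0.001 0 0 0 0; -0.33 0 0.001 0 0 0 0; -0.33 0 -0.02 0 0 0 0"
}}

```text
time_s: 31.6
tcp_pos: [0.5693, 0.054, 0.1226]
ee_rot: [[-0.102, -0.007, -0.995], [0.995, -0.001, -0.102], [-0.0, -1.0, 0.007]]
wrist_force: [-0.7, 0.4, -1.0]
gripper_width: 0.665
```

Request:
{"api": "move_arm", "payload": {
  "increments": "-0.33 0 -0.04 0 0 0 0; -0.33 0 -0.08 0 0 0 0; -0.6 0 -0.08 0.02 0 0.14 0; -0.9 0 -0.08 0.04 0 0.28 0; -0.9 0 -0.08 0.06 0 0.42 0; -0.9 0 -0.08 0.07 0 0.56 0; -0.9 0 -0.08 0.07 0 0.7 0; -0.9 0 -0.08 0.07 0 0.84 0"
}}

```text
time_s: 32.4
tcp_pos: [0.5015, 0.0473, 0.2056]
ee_rot: [[0.676, 0.0, -0.737], [0.737, 0.001, 0.676], [0.001, -1.0, 0.0]]
wrist_force: [1.0, 0.3, 0.8]
gripper_width: 0.943
```

```bash
python3 - <<'E'
from h import *
go(*wd(-.03,-.01),.18,5.95)
im,d,p=save('scene','s13');cv2.imwrite('pics/s13b.png',cv2.resize(im[100:384,180:500],None,fx=2.1,fy=2.1)[:,:,::-1])
E
```

```text
inc [0.0004 0.0256 0.0005] [-6.000e-04  7.245e-01  6.000e-04] dist 0.026 deg 41.5
```

View pics/s13b.png

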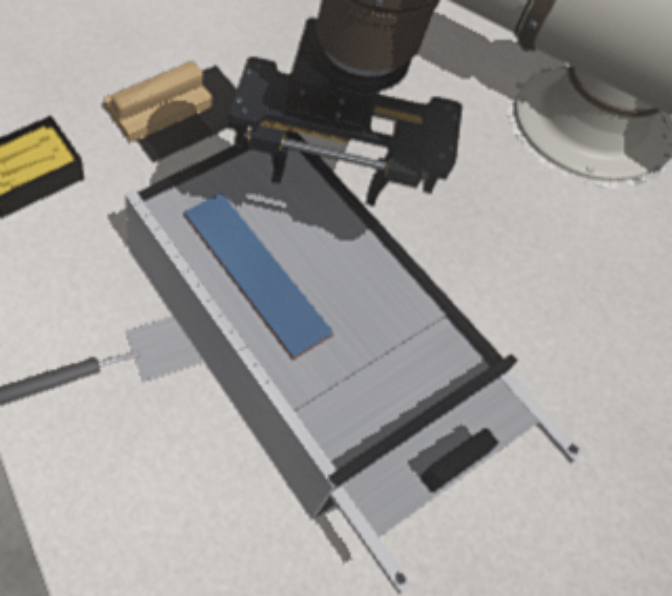

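Request:
{"api": "move_arm", "payload": {
  "increments": "-0.9 0 0.01 0 0 0.14 0; -0.9 0 0.02 0 0 0.28 0; -0.9 0 0.025 0 0 0.42 0; -0.9 0 0.025 0 0 0.56 0; -0.9 0 0.025 0 0 0.69 0; -0.9 0 0.025 0 0 0.715 0; -0.9 0 0.025 0 0 0.715 0; -0.9 0 0.025 0 0 0.715 0"
}}

```text
time_s: 33.25
tcp_pos: [0.5017, 0.0474, 0.1801]
ee_rot: [[0.993, -0.001, -0.121], [0.121, 0.0, 0.993], [-0.001, -1.0, 0.001]]
wrist_force: [-0.8, -0.1, 0.1]
gripper_width: 0.953
```

```bash
python3 - <<'E'
from h import *
s=sense();print(st(s['tcp_pos']))
go(*wd(-.03,-.01),.1035,5.95)
E
```

```text
[-0.02971369 -0.01060408]
inc [-0.0002  0.0766  0.0006] [-0.0006  0.0176 -0.0006] dist 0.077 deg 1.0
```

Request:
{"api": "move_arm", "payload": {
  "increments": "-0.9 0 0.03 0 0 0.017 0; -0.9 0 0.055 0 0 0.017 0; -0.9 0 0.07 0 0 0.017 0; -0.9 0 0.076 0 0 0.017 0; -0.9 0 0.0765 0 0 0.017 0; -0.9 0 0.0765 0 0 0.017 0"
}}

```text
time_s: 33.85
tcp_pos: [0.5022, 0.0476, 0.1042]
ee_rot: [[0.995, 0.0, -0.103], [0.103, 0.001, 0.995], [0.001, -1.0, 0.001]]
wrist_force: [-0.4, 0.3, -0.8]
gripper_width: 0.949
```

```bash
python3 - <<'E'
from h import *
s=sense();print(st(s['tcp_pos']),s['tcp_pos'],s['wrist_force'])
go(*wd(.036,-.01),.1035,5.95)
E
```

```text
[-0.02917879 -0.01045699] [0.50222238 0.04755466 0.10417929] [-0.43109986  0.34472844 -0.77980563]
inc [0.0652 0.0007 0.0005] [-0.0006 -0.0011  0.0005] dist 0.065 deg 0.1
```

Request:
{"api": "move_arm", "payload": {
  "increments": "-0.9 0.01 0 0 0 0 0; -0.9 0.02 0 0 0 0 0; -0.9 0.03 0 0 0 0 0; -0.9 0.04 0 0 0 0 0; -0.9 0.048 0 0 0 0 0; -0.9 0.055 0 0 0 0 0; -0.9 0.06 0 0 0 0 0; -0.9 0.062 0 0 0 0 0"
}}

```text
time_s: 34.65
tcp_pos: [0.5636, 0.0537, 0.1031]
ee_rot: [[0.995, -0.001, -0.101], [0.101, 0.0, 0.995], [-0.001, -1.0, 0.0]]
wrist_force: [-2.8, -0.1, 2.9]
gripper_width: 0.951
```

```bash
python3 - <<'E'
from h import *
s=sense();print(st(s['tcp_pos']),s['tcp_pos'],s['wrist_force'])
im,d,p=save('scene','s14');cv2.imwrite('pics/s14b.png',cv2.resize(im[100:384,180:500],None,fx=2.1,fy=2.1)[:,:,::-1])
E
```

```text
[ 0.03252654 -0.010756  ] [0.56362628 0.05365366 0.10313742] [-2.8254281  -0.14043476  2.94351838]
```

View pics/s14b.png

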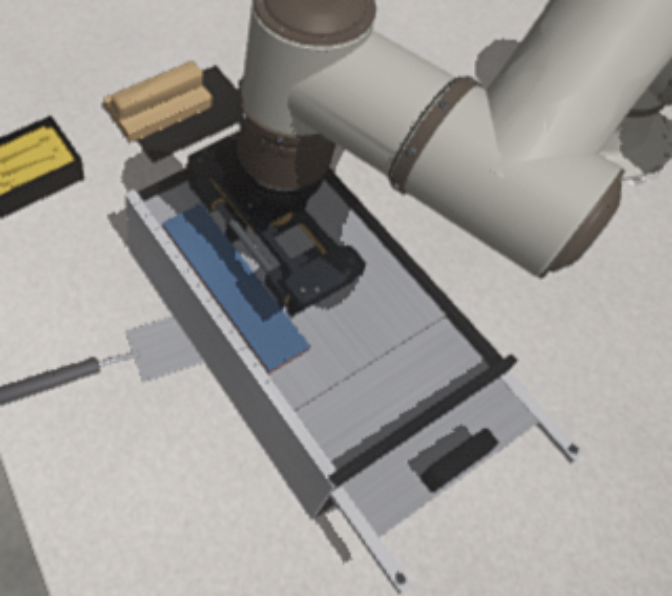

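Request:
{"api": "move_arm", "payload": {
  "increments": "-0.9 0.003 0 0 0 0 0; -0.9 0.006 0 0 0 0 0; -0.9 0.009 0 0 0 0 0; -0.9 0.009 0 0 0 0 0"
}}

```text
time_s: 35.1
tcp_pos: [0.571, 0.0545, 0.1031]
ee_rot: [[0.995, -0.004, -0.101], [0.101, -0.0, 0.995], [-0.004, -1.0, 0.0]]
wrist_force: [-5.5, 0.6, 1.7]
gripper_width: 0.951
```

```bash
python3 - <<'E'
from h import *
s=sense();print(st(s['tcp_pos']),s['tcp_pos'],s['wrist_force'])
E
```

```text
[ 0.03990546 -0.01067083] [0.57095662 0.05450327 0.10309598] [-5.49964172  0.55773985  1.74717663]
```

Request:
{"api": "move_arm", "payload": {
  "increments": "-0.9 0.002 0 0 0 0 0; -0.9 0.004 0 0 0 0 0; -0.9 0.004 0 0 0 0 0; -0.9 0.004 0 0 0 0 0"
}}

```text
time_s: 35.5
tcp_pos: [0.5711, 0.0544, 0.103]
ee_rot: [[0.995, -0.012, -0.101], [0.101, -0.001, 0.995], [-0.012, -1.0, -0.0]]
wrist_force: [-12.8, 2.4, 9.7]
gripper_width: 0.949
```

```bash
python3 - <<'E'
from h import *
s=sense();print(st(s['tcp_pos']),s['tcp_pos'],s['wrist_force'])
E
```

```text
[ 0.04005787 -0.01075956] [0.57111741 0.05443082 0.10303765] [-12.83463527   2.44607666   9.6947132 ]
```

Request:
{"api": "move_arm", "payload": {
  "increments": "-0.9 -0.006 0 0 0 0 0; -0.9 -0.015 0 0 0 0 0; -0.9 -0.03 0 0 0 0 0; -0.9 -0.04 -0.02 0 0 0 0; -0.9 -0.05 -0.06 0 0 0 0; -0.9 -0.06 -0.1 0 0 0 0; -0.9 -0.08 -0.13 0 0 0 0; -0.9 -0.1 -0.16 0 0 0 0"
}}

```text
time_s: 36.3
tcp_pos: [0.4768, 0.0448, 0.2653]
ee_rot: [[0.995, 0.002, -0.101], [0.101, 0.001, 0.995], [0.002, -1.0, 0.001]]
wrist_force: [-0.0, 0.5, 0.1]
gripper_width: 0.95
```

Request:
{"api": "move_arm", "payload": {
  "increments": "-0.9 0 0 0 0 0 0; -0.9 0 0 0 0 0 0"
}}

```text
time_s: 36.5
tcp_pos: [0.4771, 0.045, 0.2645]
ee_rot: [[0.995, 0.003, -0.102], [0.102, 0.002, 0.995], [0.003, -1.0, 0.002]]
wrist_force: [-0.1, -1.6, -0.8]
gripper_width: 0.947
```

```bash
python3 - <<'E'
from h import *
im,d,p=save('wrist','w15'); cv2.imwrite('pics/w15b.png',cv2.resize(im,(768,576))[:,:,::-1])
im,d,p=save('scene','s15');cv2.imwrite('pics/s15b.png',cv2.resize(im[100:384,180:500],None,fx=2.1,fy=2.1)[:,:,::-1])
E
```

```text
(no output)
```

View pics/s15b.png

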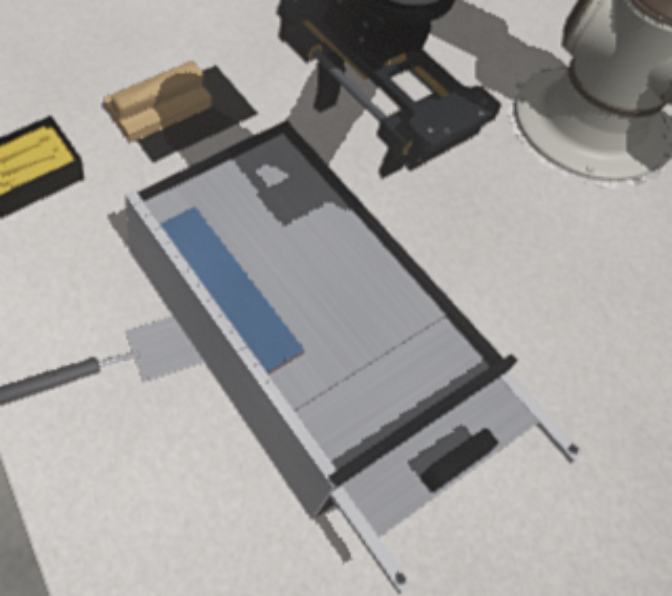

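View pics/w15b.png

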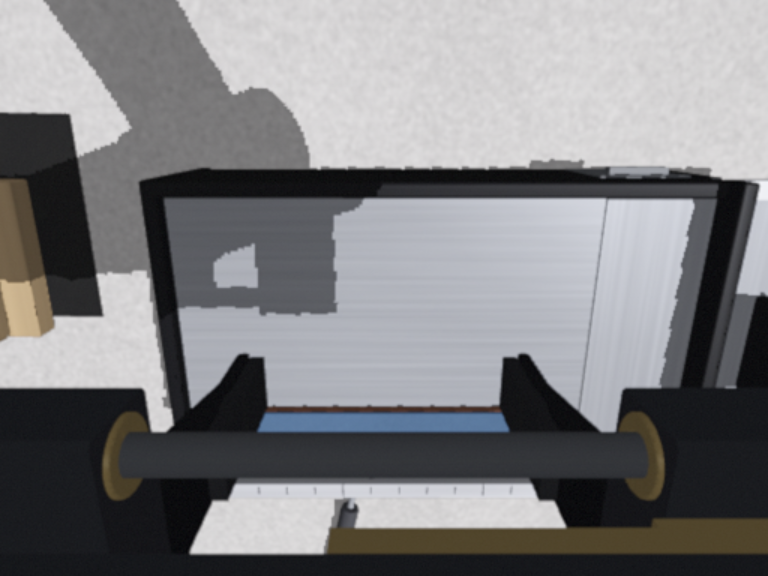

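```bash
python3 - <<'E'
from h import *
im,d,p=load('w15')
# tile front top edge z=.11 : rows ~ 410/1.5 ; blue start
hsv=cv2.cvtColor(im,cv2.COLOR_RGB2HSV); m=cv2.inRange(hsv,(95,90,30),(125,255,255))
pts=[]
for u in range(185,332,4):
    v=np.where(m[265:295,u]>0)[0]
    if len(v): pts.append(st(onplane(p,u,265+v.min(),.11)))
pts=np.array(pts); k=np.polyfit(pts[:,1],pts[:,0],1); print('wrist: front edge x',np.median(pts[:,0]),'slope',k[0])
im,d,p=load('s15')
hsv=cv2.cvtColor(im,cv2.COLOR_RGB2HSV); m=cv2.inRange(hsv,(95,90,30),(125,255,255)); m[:190]=0;m[290:]=0;m[:,:230]=0;m[:,340:]=0
cs,_=cv2.findContours(m,0,2);c=max(cs,key=cv2.contourArea);q=cv2.approxPolyDP(c,4,True)[:,0,:]
print([st(onplane(p,*b,.11)).round(4).tolist() for b in q])
# block base corners from scene
P=cloud(d,p); hs=cv2.inRange(hsv,(5,60,60),(25,255,255)); hs[:120]=0;hs[175:]=0;hs[:,:220]=0;hs[:,300:]=0
n=(hs>0)&(P[:,:,2]>.045)&(P[:,:,2]<.065); q=P[n]; print('rib pts',n.sum(),q.mean(0)); 
rr=cv2.minAreaRect(q[:,:2].astype(np.float32)); print(rr)
a=np.deg2rad(5.4); dd=np.array(rr[0])-np.array([.4949,-.2560]); print('block in mat',dd@[np.cos(a),np.sin(a)],dd@[-np.sin(a),np.cos(a)])
n=(hs>0)&(P[:,:,2]>.012)&(P[:,:,2]<.032); print('base top z',np.median(P[n][:,2]),np.percentile(P[n][:,2],[10,90]))
E
```

```text
wrist: front edge x 0.050145728861837095 slope 0.0010191608805291705
[[0.0909, -0.1083], [0.0934, 0.0853], [0.0539, 0.0865], [0.0533, -0.108]]
rib pts 393 [ 0.53162827 -0.27368399  0.05233198]
((0.5291053056716919, -0.27526915073394775), (0.12817411124706268, 0.03062961809337139), 6.359595775604248)
block in mat 0.03224011403970641 -0.022402637184229038
base top z 0.02434049157206042 [0.01670258 0.02705251]
```

```bash
python3 -c "
from h import *
s=sense();print(s['time_s'],s['wrist_force'],s['tcp_pos']); print(r.finish_job())"
```

```text
36.6 [ 0.258051    0.77964128 -0.20302497] [0.47676018 0.04473943 0.26258876]
the job is handed in; nothing more can be done
None
```

The trimming station is cleared and the job is handed in at 36.6 s of the 208 s allowed; the hand-in reports no verdict.

- **Shutter:** I pulled it open to its stop, and after the wipe pushed it shut until it stopped moving. Its travel was about 66 mm, and the pictures show it flush with the deck.
- **Chips:** Two passes with the block wiped all 5 chips into the bin. The pictures after the wipe show the deck clear.
- **Tile:** It lies flat on the deck, glaze up, with its front edge at station x = 50.1 mm against 50.0 mm ideal. It is parallel to the fence within about 0.001 rad. The scene camera put that edge about 3 mm further back, at 53–54 mm. I trusted the wrist reading, because the push also ended firmly against the fence.
- **Block:** It was knocked about 3 cm on the mat after I released it. I left it there, because it stands flat on the mat at about +28 to +32 mm, -22 to -25 mm from the middle, inside the 45 mm limits.
- **Spatula and clips:** Never touched, and the pictures show them where they were. I did not measure their positions.

The gripper was clear of everything at the end.

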